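# Take the hot lid off the melting pot with the lid lifter

### The job

The lid of the bench melting pot is hot and must come off so that the pot can be charged: take the lid lifter by its wooden handle, hook the lid by its loop and carry it, hanging level, to the cooling ring, where you set it down gently so that it sits flat and fully home in the ring; then hang the lifter back in its stand. The dial thermometer makes the lid heavier at one end, so raise it only a few millimetres at first, feel which side is left behind, and shift the hook along the loop until the lid comes up level. Touch the lid with nothing but the lifter, never lean on it or force it, and leave the other things on the bench where they are.

Things in the scene. Friction and masses are not known exactly. Their poses are not given: they have to be found in the camera images.
- pot: Bench melting pot, fixed: grey housing 160 x 160 mm, 72 mm high, with a round empty pot in its middle whose flat rim is 85 mm above the work surface, 111 mm in inside and 138 mm in outside diameter. Origin: on the work surface under the pot's axis; z up; the control front faces -x. Place and yaw vary.
- lid: Loose steel lid: plate 130 mm in diameter, 5 mm thick; under it a spigot 100 mm in diameter, 8 mm deep, fits inside the rim of the pot or the cooling ring with 5 mm play all round. Origin: centre of the plate's underside, which lies on the rim (85 mm above the work surface on the pot). z up. Plate with loop: 0.3 to 0.4 kg. Yaw varies; the loop handle on top lies in the lid's y-z plane.
- lid_loop (a point): Middle of the underside of the loop handle's top bar, 26 mm above the lid's origin and 21 mm above the plate's top; axes as the lid's. The loop is a fixed inverted U of 7 mm round rod: its straight top bar runs along the lid's y axis between posts at y = +27 and -27 mm.
- thermometer_dial (a point): Top of the dial thermometer through the lid at the lid's y = +46 mm, 31 mm above the lid's origin: dial 29 mm across, 6 mm stem reaching 25 mm below the lid's origin. Its weight is unknown (25 to 165 g), so the lid balances 3 to 16 mm off the loop's middle on this side. Hung e off balance, the lid tilts about e / 24 mm (rad), heavy side down; until clear, its heavy edge stays on the rim.
- ring: Cooling ring, fixed: steel ring on three legs, open below, its flat top 42 mm above the work surface, 111 mm in inside and 138 mm in outside diameter. The lid is home when its spigot is inside and its plate lies flat on top (lid origin 42 mm above the work surface). Origin: on the work surface under the ring's axis; z up.
- stand: Lifter's stand, fixed: base plate 100 x 150 x 8 mm, two posts at y = +46 and -46 mm, 8 mm thick along y. The ends of the lifter's handle lie on flat cradles on the posts, 130 mm above the work surface, between lips 30 mm apart along x (4 mm play either side of the handle) that reach 12 mm above the cradles. Origin: on the work surface under the middle; z up. Place and yaw vary.
- lifter: Loose lid lifter, 0.22 kg. Origin: centre of its wooden cross handle, 22 (x) by 116 (y) by 26 mm (z) with flat sides; grasp it across x at its middle from above. It hangs in the stand upright, axes as the stand's, origin 143 mm above the work surface. An 8 mm steel shank goes down from the handle between the stand's posts, cranks back to x = -8 mm and ends in the hook.
- lifter_saddle (a point): Top of the hook's round saddle, where the loop's bar rests: 115 mm straight below the lifter's origin; axes as the lifter's. The hook is 12 mm wide (y), open upwards and points to +x: back face at x = -5 mm, upturned tip from x = +5 to +10 mm reaching 8 mm above the saddle, underside 8 mm below it. Pushed in along x under the bar (the lid's x, either way round), then raised.
- spool: Bystander: aluminium spool 56 mm in diameter, 50 mm high, origin under its centre. Leave alone.
- casting: Bystander: brass flange casting 70 mm across, 16 mm high, origin under its centre. Leave alone.
- flux: Bystander: amber jar 40 mm in diameter, 70 mm high, origin under its centre. Leave alone.
- caliper: Bystander: caliper 190 mm long lying flat, 12 mm high, origin under the middle of its beam. Leave alone.
- ingot1: Bystander: metal bar 95 x 22 x 13 mm, origin under its centre. Leave alone.
- ingot2: Bystander: second metal bar 95 x 22 x 13 mm, origin under its centre. Leave alone.
Not all that is in view belongs to the job. What is shaped like the lid but purple is not meant.

How it is judged:
By the outcome, as a careful person would: the job done as asked, in the order asked, and still so for the second after the job is handed in, with the robot touching nothing.
It also fails if it takes over 72 s, if anything falls off the work surface, if the arm or the gripper's body presses on something with over 40 N, if the wrist force passes 120 N, or if a joint passes its speed limit or range.

### The arm

A 7-joint arm with a two-finger parallel gripper is mounted at the origin on the work surface. World frame = base frame: x ahead of the robot, y to its left, z up, the work surface at z = 0. Lengths are in m, angles in rad, forces in N, time in s.
With the tool pointing down it reaches from about 0.35 to 0.9 m from the base axis. Payload 8.1 kg.
Tool frame: the origin (TCP) lies midway between the tips of the shut fingers; the grasp point (between the pads) lies arm.hold_point_z behind it (arm.hold_point_z is the distance from the TCP to the grasp point, in m); z points along the fingers, x is the direction in which the jaws open and shut, and the axes are right-handed (so a half turn about z gives the same grasp; the last joint's range is limited). The gripper opens to 92 mm and grips with 3 to 60 N. Pads are 19 mm wide; open, the fingers measure 130 mm over their backs; the gripper's body (75 mm by 190 mm) begins 47 mm behind the grasp point.
Start: joints at [-1.288, 0.434, 0.025, 1.573, -0.012, 1.134, -0.075], TCP at [0.235, 0.579, 0.227] pointing down, gripper open.
Joint ranges: [-2.62, 2.62], [-0.44, 2.09], [-1.27, 1.32], [0.08, 2.57], [-1.32, 4.46], [0.12, 2], [-2.74, 2.74]. Speed limits (rad/s): [2.22, 2.22, 3.01, 3.01, 3.14, 3.14, 3.14].

### API

Orientations are given as a rotation vector (axis times angle).
In Python, from cell import arm gives the robot as it stands.
- The arm moves only by the shell command python3 -m pendant 'ROWS' [FORCE]. ROWS is JSON, a list of rows, each an object with "dp": the shift along the tool's x, y, z in m, a list of three; "rotation": the turn, a rotation vector about the tool's x, y, z in rad, a list of three; "fingers": the closure, from -1 (fully open) to 1 (shut). In form: [{"dp": [x, y, z], "rotation": [rx, ry, rz], "fingers": fingers}, ...]. A call has 1 to 20 rows; each row is the pose to reach, as a shift and turn from the pose measured when the call began, along the tool's axes at that moment; what a row does not reach only later rows make up. A row lasts 1/8 s, in which the tool goes at most 62.5 mm and 10.7 degrees, less where a joint would pass 70% of its speed; a pose out of reach is approached as far as the arm can. A call with a gripper value outside its range is refused whole. The fingers move at their own pace and stop on an object; FORCE is the grip in N (left out, the last holds). Time passes only in rows, so rows that repeat a pose let the fingers close. It gives the time, the measured TCP pose, the force and the opening at its end, in the units of the state.
- arm.observe(): the state, without advancing time (a new reading comes with each control period).
- arm.get_image(name): name is "side" or "top"; returns the picture (384x512x3 uint8, blue, green, red); there is no depth.
- arm.camera_params(name): a dict with "camera_matrix" (3x3 intrinsics, pixels), "rvec" (rotation vector, rad) and "tvec" (3), from world to camera coordinates, as OpenCV has them. Camera axes: x right, y down, z forward; pixel columns grow to the right and rows downward; lengths in m; the calibration is good to about 2 mm. A picture is of the moment at which its call begins. camera_params takes no time and is no camera call.
- arm.sign_off(): hands the job in, once; it reports no verdict.
The state is a dict: "clock": time; "joints": joint angles; "dq": joint speeds; "joint_efforts": joint torques, N m; "position": TCP position; "ee_rot": TCP orientation; "force": force on the tool from outside, world axes, zero at the start; "ft_torque": the same for the moment, N m; "width": opening from 0.0 (shut) to 1.0 (fully open).
Only numpy, scipy, OpenCV 4.12 (cv2) and the standard library are available. Lean on these libraries where they do the work, as an engineer would, in place of code of your own. Each camera call takes 0.05 s, during which the arm holds its last target.

## Working session

There is one attempt and no reset: what is moved stays moved. The work goes in short steps, Python scripts to look and compute and a shell command to move; the robot and the scene stay as the last step left them, time stands still between calls to the robot, and variables do not carry over. Pictures are saved under pics/ and viewed, and the job is handed in when it is done.

```bash
ls; mkdir -p pics
python3 - <<'E'
from cell import arm
import cv2
for n in("top","side"):
    im=arm.get_image(n); cv2.imwrite(f"pics/{n}0.png",im)
    print(n,arm.camera_params(n))
print(arm.observe(),arm.hold_point_z)
E
```

```text
pics
top {'camera_matrix': array([[415.64419811,   0.        , 269.30949426],
       [  0.        , 415.64419811, 191.92111582],
       [  0.        ,   0.        ,   1.        ]]), 'rvec': array([ 2.12884398, -2.16748952,  0.13491359]), 'tvec': array([0.01568376, 0.59977762, 0.95797162])}
side {'camera_matrix': array([[351.80477867,   0.        , 256.62765955],
       [  0.        , 351.80477867, 188.44840584],
       [  0.        ,   0.        ,   1.        ]]), 'rvec': array([ 0.4200527 , -2.74075005,  1.1620745 ]), 'tvec': array([0.5694333 , 0.19212883, 0.75715234])}
{'clock': 0.1, 'joints': array([-1.28762837,  0.43516593,  0.02495069,  1.57400427, -0.01158743,
        1.13402958, -0.07511482]), 'dq': array([-0.00135007, -0.00071839,  0.00107183, -0.00358236,  0.00150819,
       -0.00044651,  0.00059073]), 'joint_efforts': array([ 2.80902677e-03, -6.69127393e+01,  9.87988785e-01, -3.15139174e+01,
       -6.04253006e-02,  3.74873180e-02,  8.88039312e-05]), 'position': array([0.23503347, 0.57861502, 0.22601608]), 'ee_rot': array([ 2.60535782e+00,  1.75382495e+00, -1.77898451e-03]), 'force': array([ 0.87488678, -0.25383678, -0.44642643]), 'ft_torque': array([-0.06504952,  0.02916227, -0.02085838]), 'width': 1.000355453260351} 0.0188
```

View pics/top0.png

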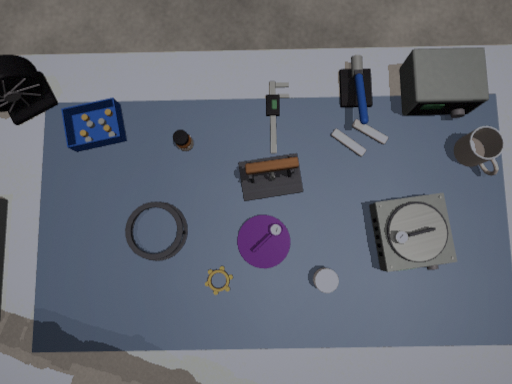

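View pics/side0.png

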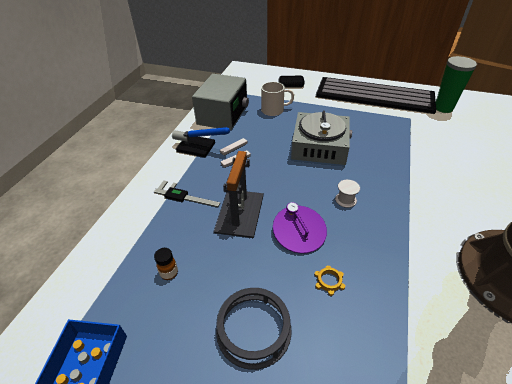

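The top view shows the stand with the wooden handle at (272,167), the ring at (157,231), the pot with the grey lid at (413,232), dial (401,237), and a purple decoy at (264,241). The side view agrees. Next I'll crop these enlarged and set up projection helpers.

```bash
cat > h.py <<'E'
import numpy as np, cv2
from cell import arm
from scipy.spatial.transform import Rotation as R
def cam(n):
    p=arm.camera_params(n); return p["camera_matrix"],R.from_rotvec(np.ravel(p["rvec"])).as_matrix(),np.ravel(p["tvec"])
def proj(n,P):
    K,Rm,t=cam(n); q=(Rm@np.atleast_2d(P).T).T+t; q=q@K.T; return q[:,:2]/q[:,2:]
def ray(n,uv):
    K,Rm,t=cam(n); d=Rm.T@np.linalg.solve(K,[uv[0],uv[1],1]); return -Rm.T@t,d/np.linalg.norm(d)
def plane(n,uv,z):
    c,d=ray(n,uv); return c+d*(z-c[2])/d[2]
def tri(a,b):
    c1,d1=ray("top",a);c2,d2=ray("side",b)
    s=np.linalg.lstsq(np.c_[d1,-d2],c2-c1,rcond=None)[0]
    p,q=c1+s[0]*d1,c2+s[1]*d2
    return (p+q)/2,np.linalg.norm(p-q)
def crop(im,x0,y0,x1,y1,f,name): cv2.imwrite("pics/"+name,cv2.resize(im[y0:y1,x0:x1],None,fx=f,fy=f,interpolation=cv2.INTER_CUBIC))
E
python3 - <<'E'
from h import *
t=cv2.imread("pics/top0.png");s=cv2.imread("pics/side0.png")
crop(t,360,180,470,285,7,"c_pot_t.png");crop(t,225,145,315,210,8,"c_st_t.png")
crop(s,280,100,365,175,8,"c_pot_s.png");crop(s,205,140,275,245,5,"c_st_s.png")
print(proj("top",[[0,0,0],[.235,.579,.227],[.5,0,0],[.5,.3,0]]),proj("side",[[0,0,0],[.235,.579,.227],[.5,0,0],[.5,.3,0]]))
for n,uv,z in [("stand",(272,167),.156),("ring",(157,231),.042),("pot",(413,232),.09),("dial",(401,237),.116),("decoy",(264,241),.005)]: print(n,plane("top",uv,z))
E
```

```text
[[276.11435537 452.1523009 ]
 [-38.66987292 379.77819887]
 [272.15288697 234.23856138]
 [150.73860915 236.39264386]] [[521.21028717 277.71952894]
 [481.43675407 685.73361144]
 [294.30557089 225.30196222]
 [257.53688828 341.54385122]]
stand [ 0.63800943 -0.00262762  0.156     ]
ring [0.51111834 0.27303339 0.042     ]
pot [ 0.49651022 -0.31632052  0.09      ]
dial [ 0.48530472 -0.28088028  0.116     ]
decoy [0.48371452 0.02024916 0.005     ]
```

View pics/c_pot_t.png

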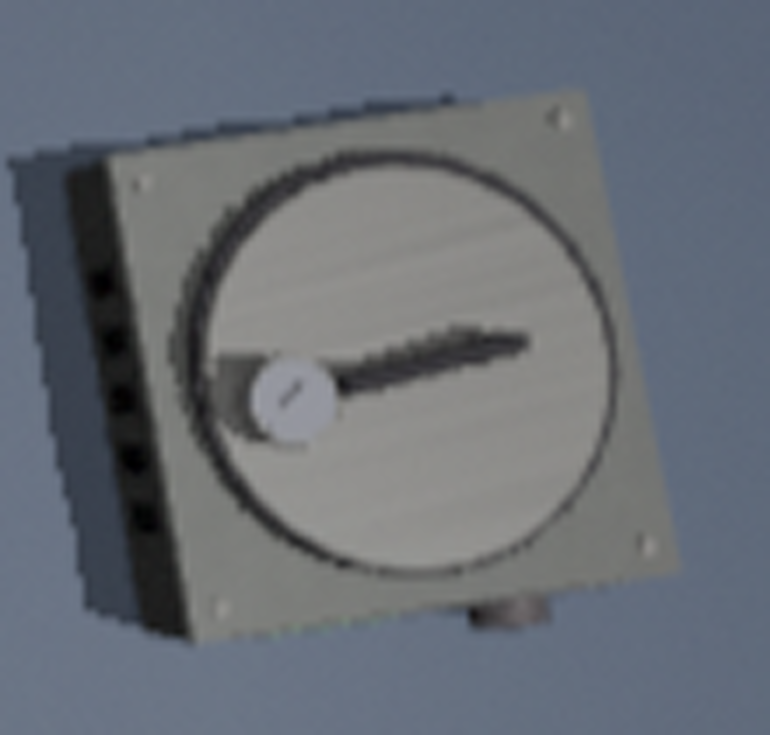

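View pics/c_st_t.png

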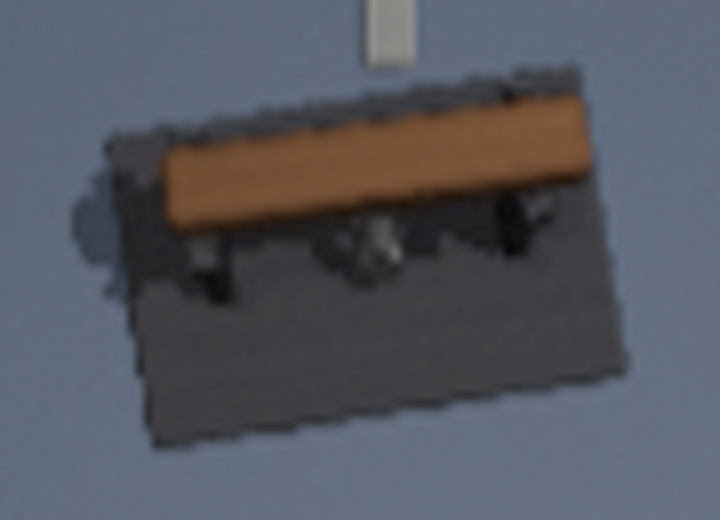

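View pics/c_pot_s.png

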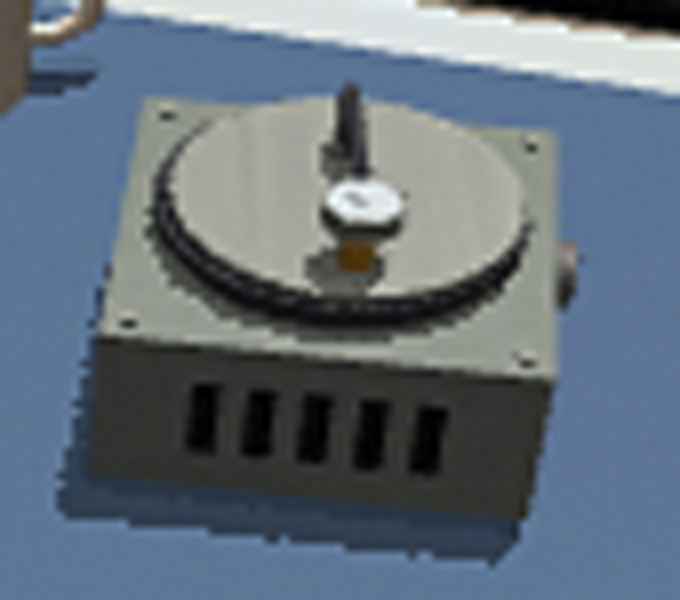

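View pics/c_st_s.png

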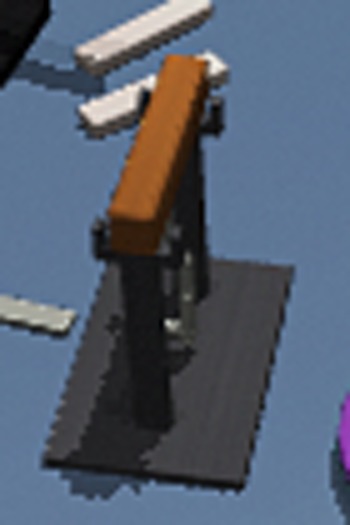

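Run:
```python
from h import *
for n in("top","side"):
    K,Rm,t=cam(n);print(n,-Rm.T@t)
t=cv2.imread("pics/top0.png")
hsv=cv2.cvtColor(t,cv2.COLOR_BGR2HSV)
m=cv2.inRange(hsv,(5,110,60),(20,255,255)); m[:, :230]=0;m[:,315:]=0;m[:145]=0;m[210:]=0
print("V levels",np.percentile(hsv[...,2][m>0],[5,25,50,75,95]))
for thr in(60,120):
    mm=((m>0)&(hsv[...,2]>thr)).astype(np.uint8)
    c=max(cv2.findContours(mm,0,1)[0],key=cv2.contourArea)
    P=np.array([plane("top",p,.156)[:2] for p in c[:,0]+0.0],np.float32)
    r=cv2.minAreaRect(P*1000);print(thr,r, cv2.minAreaRect(c))
# lid plate
b=cv2.GaussianBlur(t,(0,0),1)
g=cv2.cvtColor(t,cv2.COLOR_BGR2GRAY)
K,Rm,tt=cam("top")
c0=np.array([.4965,-.3163])
# radial edge search on plate top z=.09 for lid : strongest gradient within r 55..75
def circ(c0,z,r0,r1,sign):
    for it in range(5):
        pts=[]
        for a in np.linspace(0,2*np.pi,120,endpoint=False):
            rr=np.arange(r0,r1,.0005);P=np.c_[c0[0]+rr*np.cos(a),c0[1]+rr*np.sin(a),0*rr+z]
            uv=proj("top",P).astype(np.float32)
            v=cv2.remap(g,uv[:,0].reshape(1,-1),uv[:,1].reshape(1,-1),cv2.INTER_LINEAR)[0].astype(float)
            d=sign*np.gradient(cv2.GaussianBlur(v.reshape(1,-1),(0,0),3)[0]);i=np.argmax(d);pts.append(P[i,:2])
        pts=np.array(pts)
        w=np.ones(len(pts),bool)
        for k in range(5):
            A=np.c_[2*pts[w],np.ones(w.sum())];x=np.linalg.lstsq(A,(pts[w]**2).sum(1),rcond=None)[0]
            r=np.sqrt(x[2]+x[0]**2+x[1]**2);e=np.abs(np.hypot(*(pts-x[:2]).T)-r);w=e<max(.0015,np.median(e)*1.5)
        c0=x[:2]
    return c0,r,w.sum()
print("lid",circ(c0,.09,.055,.072,-1))
print("ring outer",circ(np.array([.511,.273]),.042,.060,.078,1))
print("ring inner",circ(np.array([.511,.273]),.042,.048,.062,-1))
```

```text
top [ 0.46673105 -0.0022563   1.02948814]
side [0.40639624 0.56345731 0.67216471]
V levels [ 77.05 108.   116.   121.   124.  ]
60 ((643.0873413085938, -1.2982254028320312), (21.922103881835938, 112.9523696899414), 6.987704277038574) ((271.30560302734375, 164.68994140625), (10.065278053283691, 52.74481964111328), 82.05652618408203)
120 ((645.51220703125, -22.497631072998047), (13.250184059143066, 66.81980895996094), 8.531515121459961) ((281.229736328125, 163.3783721923828), (6.082762718200684, 31.235809326171875), 80.53767395019531)
lid (array([ 0.49686983, -0.32636908]), np.float64(0.06410918451849985), np.int64(120))
ring outer (array([0.51201284, 0.27109592]), np.float64(0.07028770861473232), np.int64(73))
ring inner (array([0.51050593, 0.27264137]), np.float64(0.05858905231972128), np.int64(71))
```

Run:
```python
from h import *
print("hook", plane("top",(272.5,175.6),.028), plane("top",(271,172.5),.13))
# base plate corners top crop /8 + (225,145), z=.008
for c in[(112,135),(578,70),(628,372),(152,445)]: print("plate",plane("top",(225+c[0]/8-.5,145+c[1]/8-.5),.008))
for c in[(165,150),(583,97),(590,165),(180,230)]: print("handle",plane("top",(225+c[0]/8-.5,145+c[1]/8-.5),.156))
s=cv2.imread("pics/side0.png");t=cv2.imread("pics/top0.png")
for c in[(180,57),(208,65),(160,220),(112,207)]: print("handle side",plane("side",(205+c[0]/5-.5,140+c[1]/5-.5),.156))
for c in[(45,465),(245,485),(295,265)]: print("plate side",plane("side",(205+c[0]/5-.5,140+c[1]/5-.5),.008))
crop(s,225,180,262,240,12,"c_hook_s.png");crop(s,205,275,305,375,7,"c_ring_s.png");crop(t,115,190,200,275,8,"c_ring_t.png")
```

```text
hook [ 0.64170801 -0.00351444  0.028     ] [ 6.30858204e-01 -2.17826032e-04  1.30000000e-01]
plate [0.68298304 0.08099677 0.008     ]
plate [ 0.70093216 -0.06543162  0.008     ]
plate [ 0.6050515  -0.07841146  0.008     ]
plate [0.58501211 0.06934476 0.008     ]
handle [0.6472838  0.05476845 0.156     ]
handle [ 0.65958323 -0.05742382  0.156     ]
handle [ 0.64100722 -0.05880421  0.156     ]
handle [0.62546684 0.05097286 0.156     ]
handle side [ 0.65408318 -0.05637467  0.156     ]
handle side [ 0.63928257 -0.05439118  0.156     ]
handle side [0.62398313 0.05324336 0.156     ]
handle side [0.6467816  0.05153482 0.156     ]
plate side [0.67983274 0.08588024 0.008     ]
plate side [0.58367153 0.0690468  0.008     ]
plate side [ 0.60455238 -0.08084737  0.008     ]
```

View pics/c_hook_s.png

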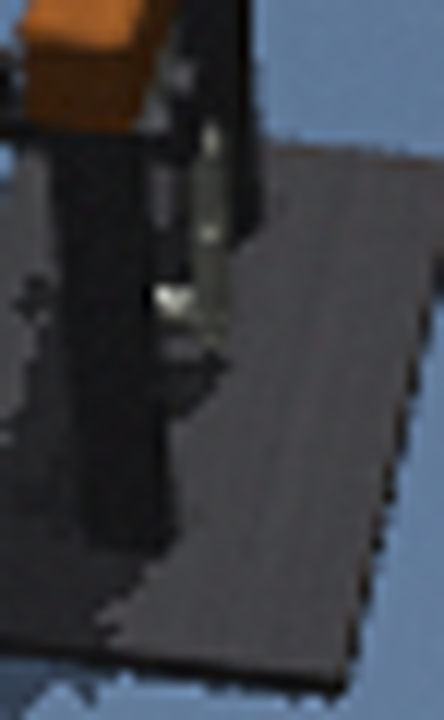

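View pics/c_ring_t.png

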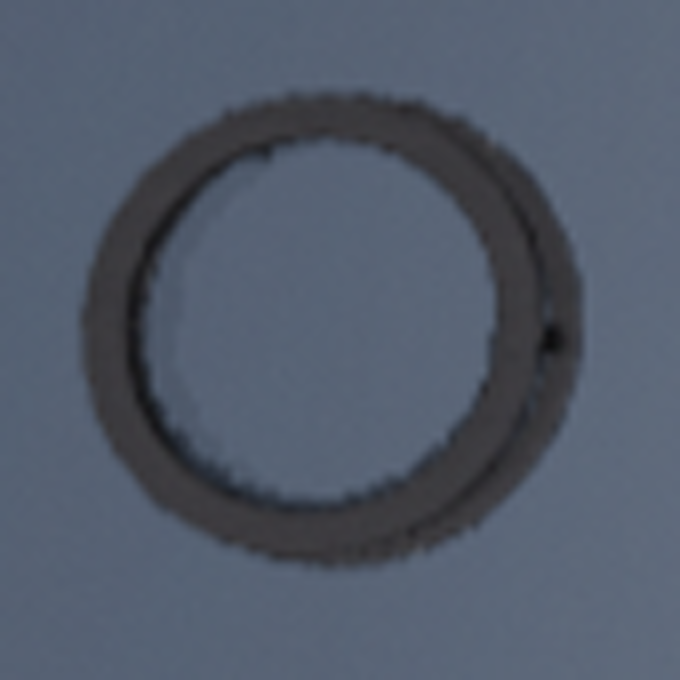

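View pics/c_ring_s.png

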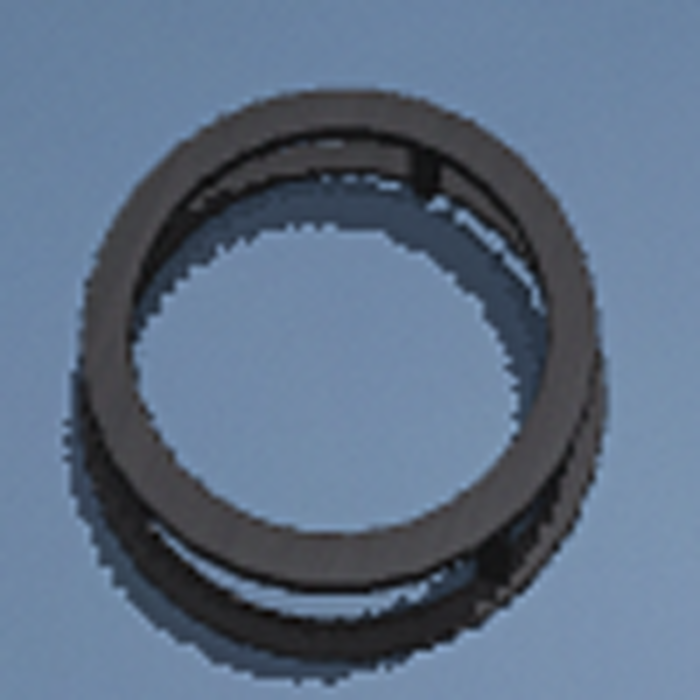

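Reading the crops:
- **Hook:** in the side view the shank is on the right (robot side) and the bright tip at (238,204) is left of it. The hook therefore points to world +x, and the stand yaw is about +7°.
- **Ring:** the top face is centred near (154,229) in the top view.
- **Lid:** there are two candidates, steel grey on the pot (413,232) and purple on the bench (264,241). The grey one is meant, because it sits on the pot at the right height, and the c_pot_t crop confirms it.

Now I'll refine lid, ring and yaw.

```bash
cat >> h.py <<'E'
def delta(p,yaw,o=None):
    """TCP target p, tool x heading yaw (deg), pointing down -> dp, rotation in present tool axes"""
    o=o or arm.observe(); R0=R.from_rotvec(o["ee_rot"])
    y=np.radians(yaw); X=np.array([np.cos(y),np.sin(y),0]);Z=np.array([0,0,-1.]);Rt=R.from_matrix(np.c_[X,np.cross(Z,X),Z])
    return np.round(R0.inv().apply(np.array(p)-o["position"]),4), np.round((R0.inv()*Rt).as_rotvec(),4)
def st():
    o=arm.observe(); M=R.from_rotvec(o["ee_rot"]).as_matrix()
    print("t%.2f"%o["clock"],"p",np.round(o["position"],4),"yaw %.2f"%np.degrees(np.arctan2(M[1,0],M[0,0])),"z",np.round(M[:,2],3),"F",np.round(o["force"],2),"T",np.round(o["ft_torque"],3),"w %.3f"%o["width"],"q",np.round(o["joints"],2)); return o
E
python3 - <<'E'
from h import *
def fit(P):
    P=np.array(P);A=np.c_[2*P,np.ones(len(P))];x=np.linalg.lstsq(A,(P**2).sum(1),rcond=None)[0];r=np.sqrt(x[2]+x[0]**2+x[1]**2)
    return x[:2],r,np.abs(np.hypot(*(P-x[:2]).T)-r).max()
T=lambda c,o,f,z,n:[plane(n,(o[0]+a/f-.5,o[1]+b/f-.5),z)[:2] for a,b in c]
# ring top face
ri=[(128,320),(145,240),(200,175),(300,138),(400,155),(470,225),(497,310),(480,400),(430,460),(330,505)]
ro=[(82,330),(110,220),(180,140),(300,97),(140,485),(240,540),(95,400),(330,95)]
print("ring in",fit(T(ri,(115,190),8,.042,"top")),"out",fit(T(ro,(115,190),8,.042,"top")))
so=[(85,330),(130,200),(220,115),(340,90),(480,125),(570,225),(602,350)]
si=[(128,330),(150,240),(230,160),(340,132),(450,155),(530,230),(552,320),(500,455),(340,533),(200,480)]
print("ring side out",fit(T(so,(205,275),7,.042,"side")),"in",fit(T(si,(205,275),7,.042,"side")))
lp=[(205,370),(225,270),(300,180),(400,157),(500,180),(585,260),(612,370),(590,460),(530,535),(430,575),(330,550),(240,470)]
print("lid top",fit(T(lp,(360,180),7,.09,"top")))
ls=[(172,185),(220,130),(330,97),(430,110),(510,165),(525,220),(490,275),(300,298),(190,235)]
print("lid side",fit(T(ls,(280,100),8,.09,"side")))
print("dial",T([(293,400)],(360,180),7,.116,"top"),T([(363,203)],(280,100),8,.116,"side"))
b=T([(340,382),(527,344)],(360,180),7,.118,"top");print("bar",b,np.degrees(np.arctan2(*(b[1]-b[0])[::-1])))
print(delta([.6425,0,.25],7))
E
```

```text
ring in (array([0.51464982, 0.28171646]), np.float64(0.055156146138827564), np.float64(0.0009545788288668616)) out (array([0.51473849, 0.28273236]), np.float64(0.06714638066216931), np.float64(0.0008705613470712942))
ring side out (array([0.51378497, 0.28096157]), np.float64(0.06839154354782297), np.float64(0.0012138442397630067)) in (array([0.51415831, 0.28071063]), np.float64(0.0558271424955356), np.float64(0.0015392331330581419))
lid top (array([ 0.4983969 , -0.32745013]), np.float64(0.06579993433350821), np.float64(0.0020052716444012297))
lid side (array([ 0.49591277, -0.32607086]), np.float64(0.06577250192242046), np.float64(0.0031532646243442597))
dial [array([ 0.48606447, -0.28170225])] [array([ 0.48703439, -0.28315667])]
bar [array([ 0.49132631, -0.29598743]), array([ 0.50206303, -0.35472157])] -79.64059383755988
(array([-0.3828,  0.5953, -0.0233]), array([9.0000e-04, 1.2000e-03, 1.0628e+00]))
```

```bash
python3 -m pendant '[{"dp":[-0.02,0.03,-0.01],"rotation":[0,0,0.12],"fingers":-1},{"dp":[-0.06,0.09,-0.02],"rotation":[0,0,0.28],"fingers":-1},{"dp":[-0.10,0.155,-0.0233],"rotation":[0,0,0.44],"fingers":-1},{"dp":[-0.14,0.215,-0.0233],"rotation":[0,0,0.6],"fingers":-1},{"dp":[-0.18,0.275,-0.0233],"rotation":[0,0,0.76],"fingers":-1},{"dp":[-0.22,0.34,-0.0233],"rotation":[0,0,0.92],"fingers":-1},{"dp":[-0.26,0.40,-0.0233],"rotation":[0,0,1.063],"fingers":-1},{"dp":[-0.30,0.46,-0.0233],"rotation":[0,0,1.063],"fingers":-1},{"dp":[-0.33,0.51,-0.0233],"rotation":[0,0,1.063],"fingers":-1},{"dp":[-0.36,0.56,-0.0233],"rotation":[0,0,1.063],"fingers":-1},{"dp":[-0.375,0.583,-0.0233],"rotation":[0,0,1.063],"fingers":-1},{"dp":[-0.3828,0.5953,-0.0233],"rotation":[0.001,0.001,1.063],"fingers":-1},{"dp":[-0.3828,0.5953,-0.0233],"rotation":[0.001,0.001,1.063],"fingers":-1},{"dp":[-0.3828,0.5953,-0.0233],"rotation":[0.001,0.001,1.063],"fingers":-1}]' 45
python3 - <<'E'
from h import *
st();print(delta([.6425,0,.124],7))
E
```

```text
clock: 1.85
position: [0.642, 0.0006, 0.2493]
ee_rot: [-3.135, -0.192, 0.002]
force: [-1.1, 1.1, -1.0]
width: 1.0
t1.85 p [6.420e-01 6.000e-04 2.493e-01] yaw 6.99 z [-0.002  0.001 -1.   ] F [-1.1   1.14 -0.96] T [-0.066  0.056  0.02 ] w 1.000 q [-0.39  0.47  0.47  1.52 -0.22  1.21  0.24]
(array([0.0006, 0.0008, 0.1253]), array([-0.0007,  0.0015, -0.0001]))
```

```bash
python3 -m pendant '[{"dp":[0.0006,0.0008,0.03],"rotation":[-0.0007,0.0015,0],"fingers":-1},{"dp":[0.0006,0.0008,0.07],"rotation":[-0.0007,0.0015,0],"fingers":-1},{"dp":[0.0006,0.0008,0.105],"rotation":[-0.0007,0.0015,0],"fingers":-1},{"dp":[0.0006,0.0008,0.12],"rotation":[-0.0007,0.0015,0],"fingers":-1},{"dp":[0.0006,0.0008,0.1253],"rotation":[-0.0007,0.0015,0],"fingers":-1},{"dp":[0.0006,0.0008,0.1253],"rotation":[-0.0007,0.0015,0],"fingers":-1}]'
python3 - <<'E'
from h import *
st();print(delta([.6425,0,.124],7))
t=arm.get_image("top");s=arm.get_image("side")
a=cv2.resize(t[130:220,220:320],None,fx=4,fy=4,interpolation=2);b=cv2.resize(s[135:245,200:280],None,fx=3.27,fy=3.27,interpolation=2)
cv2.imwrite("pics/g1.png",np.hstack([a,b[:360]if len(b)>=360 else cv2.copyMakeBorder(b,0,360-len(b),0,0,0)]))
E
```

```text
clock: 2.6
position: [0.643, 0.0003, 0.1249]
ee_rot: [-3.136, -0.192, -0.002]
force: [0.4, -0.7, 1.0]
width: 0.999
t2.60 p [6.430e-01 3.000e-04 1.249e-01] yaw 7.02 z [ 0.001  0.    -1.   ] F [ 0.42 -0.68  1.02] T [-0.071  0.057 -0.04 ] w 0.999 q [-0.36  0.58  0.43  1.67 -0.28  0.95  0.29]
(array([-0.0006,  0.0003,  0.0009]), array([-0.0001, -0.0012,  0.0004]))
```

View pics/g1.png

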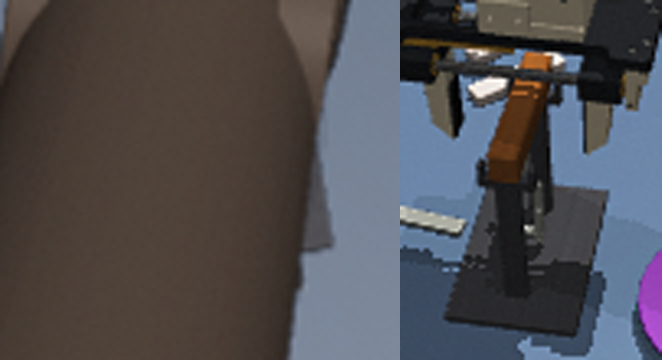

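The side view shows the fingers straddling the handle; the arm hides it from above. Closing now.

```bash
python3 -m pendant '[{"dp":[-0.0006,0.0003,0.0009],"rotation":[0,-0.001,0],"fingers":1},{"dp":[-0.0006,0.0003,0.0009],"rotation":[0,-0.001,0],"fingers":1},{"dp":[-0.0006,0.0003,0.0009],"rotation":[0,-0.001,0],"fingers":1},{"dp":[-0.0006,0.0003,0.0009],"rotation":[0,-0.001,0],"fingers":1},{"dp":[-0.0006,0.0003,0.0009],"rotation":[0,-0.001,0],"fingers":1},{"dp":[-0.0006,0.0003,0.0009],"rotation":[0,-0.001,0],"fingers":1},{"dp":[-0.0006,0.0003,0.0009],"rotation":[0,-0.001,0],"fingers":1},{"dp":[-0.0006,0.0003,0.0009],"rotation":[0,-0.001,0],"fingers":1}]' 45
python3 - <<'E'
from h import *
st()
E
```

```text
clock: 3.7
position: [0.6429, -0.0003, 0.1245]
ee_rot: [3.136, 0.192, 0.002]
force: [-0.9, 0.2, 0.7]
width: 0.237
t3.70 p [ 6.429e-01 -3.000e-04  1.245e-01] yaw 7.00 z [ 0.001  0.    -1.   ] F [-0.9   0.22  0.72] T [-0.048 -0.033 -0.009] w 0.237 q [-0.36  0.58  0.43  1.67 -0.28  0.95  0.29]
```

```bash
python3 -m pendant '[{"dp":[0,0,-0.005],"rotation":[0,0,0],"fingers":1},{"dp":[0,0,-0.015],"rotation":[0,0,0],"fingers":1},{"dp":[0,0,-0.035],"rotation":[0,0,0],"fingers":1},{"dp":[0,0,-0.065],"rotation":[0,0,0],"fingers":1},{"dp":[0,0,-0.1],"rotation":[0,0,0],"fingers":1},{"dp":[0,0,-0.13],"rotation":[0,0,0],"fingers":1},{"dp":[0,0,-0.15],"rotation":[0,0,0],"fingers":1},{"dp":[0,0,-0.16],"rotation":[0,0,0],"fingers":1},{"dp":[0,0,-0.16],"rotation":[0,0,0],"fingers":1},{"dp":[0,0,-0.16],"rotation":[0,0,0],"fingers":1}]'
python3 - <<'E'
from h import *
o=st()
s=arm.get_image("side");cv2.imwrite("pics/l1.png",cv2.resize(s[60:260,150:350],None,fx=3,fy=3,interpolation=2))
st()
# lid -x side: tcp over lid centre -30mm in lid x, yaw 12
y=np.radians(12);l=np.array([.497,-.3262]);q=l-.03*np.array([np.cos(y),np.sin(y)])+.009*np.array([-np.sin(y),np.cos(y)])
print(q,delta([*q,.27],12))
E
```

```text
clock: 4.95
position: [0.6422, -0.0002, 0.2835]
ee_rot: [-3.136, -0.192, 0.0]
force: [-0.4, 0.2, -2.2]
width: 0.236
t4.95 p [ 6.422e-01 -2.000e-04  2.835e-01] yaw 7.01 z [-0.  0. -1.] F [-0.4   0.19 -2.24] T [-0.065  0.034 -0.036] w 0.236 q [-0.4   0.45  0.49  1.47 -0.21  1.28  0.23]
t5.00 p [ 6.422e-01 -2.000e-04  2.834e-01] yaw 7.00 z [-0.001 -0.    -1.   ] F [-0.85  0.24 -1.92] T [-0.081  0.084  0.038] w 0.239 q [-0.4   0.45  0.49  1.47 -0.21  1.28  0.23]
[ 0.46578437 -0.32363402] (array([-0.2145,  0.2995,  0.0135]), array([-0.0001,  0.0005, -0.0872]))
```

View pics/l1.png

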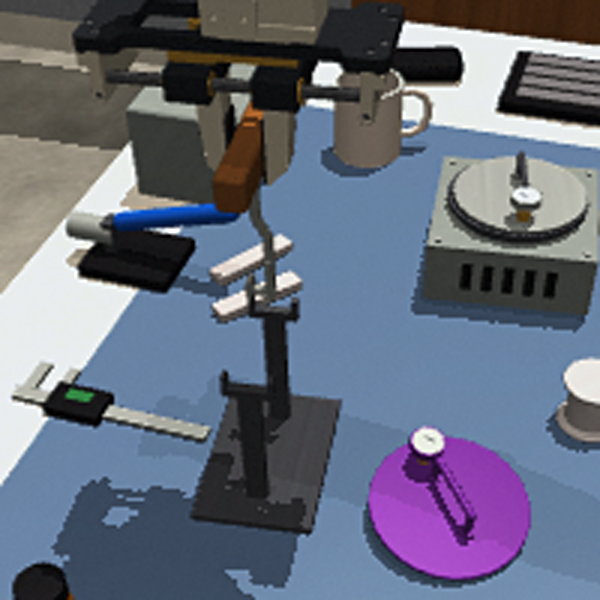

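The lifter is lifted clear, with its hook at crop (262,295) opening to the left, that is world +x. Going to the lid's -x side.

```bash
python3 -m pendant '[{"dp":[-0.01,0.014,0],"rotation":[0,0,-0.01],"fingers":1},{"dp":[-0.03,0.042,0],"rotation":[0,0,-0.02],"fingers":1},{"dp":[-0.06,0.084,0],"rotation":[0,0,-0.04],"fingers":1},{"dp":[-0.09,0.126,0],"rotation":[0,0,-0.05],"fingers":1},{"dp":[-0.12,0.168,0],"rotation":[0,0,-0.06],"fingers":1},{"dp":[-0.15,0.21,0.005],"rotation":[0,0,-0.07],"fingers":1},{"dp":[-0.18,0.251,0.0135],"rotation":[0,0,-0.087],"fingers":1},{"dp":[-0.2,0.28,0.0135],"rotation":[0,0,-0.087],"fingers":1},{"dp":[-0.21,0.294,0.0135],"rotation":[0,0,-0.087],"fingers":1},{"dp":[-0.2145,0.2995,0.0135],"rotation":[0,0,-0.087],"fingers":1},{"dp":[-0.2145,0.2995,0.0135],"rotation":[0,0,-0.087],"fingers":1},{"dp":[-0.2145,0.2995,0.0135],"rotation":[0,0,-0.087],"fingers":1}]'
python3 - <<'E'
from h import *
st()
t=arm.get_image("top");s=arm.get_image("side")
a=cv2.resize(t[170:290,350:480],(520,480),interpolation=2);b=cv2.resize(s[50:170,275:375],(400,480),interpolation=2)
cv2.imwrite("pics/p1t.png",a);cv2.imwrite("pics/p1s.png",b)
o=arm.observe()
y=np.radians(12)
for d in((.0,0),): print(proj("side",[o["position"]+[0,0,.0188-.115],o["position"]+[0,0,.0188-.115+.008]]+np.array([[0,0,0],[.008*np.cos(y),.008*np.sin(y),0]])))
E
```

```text
clock: 6.5
position: [0.4667, -0.3223, 0.2698]
ee_rot: [-3.123, -0.332, 0.001]
force: [0.6, 0.4, -2.4]
width: 0.238
t6.50 p [ 0.4667 -0.3223  0.2698] yaw 12.12 z [-0.     0.001 -1.   ] F [ 0.58  0.38 -2.41] T [-0.056  0.061 -0.004] w 0.238 q [ 0.09  0.33  0.57  1.69 -0.19  1.18  0.92]
[[337.31152506 100.50851968]
 [334.75911721  97.77494488]]
```

View pics/p1t.png

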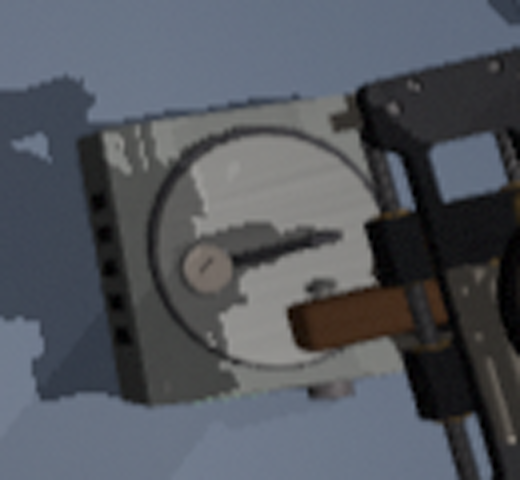

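View pics/p1s.png

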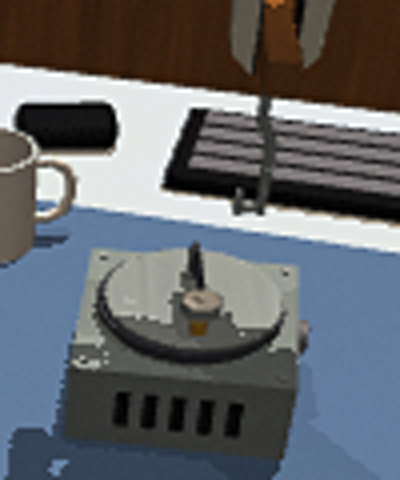

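Run:
```python
from h import *
o=arm.observe();p=o["position"];y=np.radians(12.1);ex=np.array([np.cos(y),np.sin(y),0]);ey=np.array([-np.sin(y),np.cos(y),0])
tip=p+[0,0,.0188-.115+.008]+ex*.0075
print("tip pred",proj("top",tip))
h=plane("top",(350+320/4-.4,170+286/4-.4),tip[2]);print("tip meas offset along ex,ey",(h-tip)@ex,(h-tip)@ey)
# handle near end (y=+58) centre of top face: crop corners (290,312),(300,350)->top edge
e=plane("top",(350+296/4-.4,170+325/4-.4),p[2]+.0188+.013);print("handle end",(e-p)@ex,(e-p)@ey)
t=[plane("top",(350+a/4-.4,170+b/4-.4),.1165) for a,b in((235,259),(342,236))];print("bar",t,np.degrees(np.arctan2(-(t[0]-t[1])[0],(t[0]-t[1])[1])))
l=np.array([.497,-.3262,.0])
yy=np.radians(12)
for back,z in((.028,.1967),(.0,.1967)):
    q=l-back*np.array([np.cos(yy),np.sin(yy),0])+.009*np.array([-np.sin(yy),np.cos(yy),0]);q[2]=z;print(q,delta(q,12))
```

```text
tip pred [[431.15208963 241.48524731]]
tip meas offset along ex,ey 0.0014507587225854914 0.0028264594999636823
handle end 0.0034486600189087917 0.061434607427894077
bar [array([ 0.49075229, -0.29703867,  0.1165    ]), array([ 0.50220217, -0.3559913 ,  0.1165    ])] 10.991246183235193
[ 0.46774066 -0.3232182   0.1967    ] (array([0.001 , 0.0009, 0.0732]), array([-0.0004,  0.0004,  0.0019]))
[ 0.49512879 -0.31739667  0.1967    ] (array([0.029 , 0.001 , 0.0732]), array([-0.0004,  0.0004,  0.0019]))
```

```bash
python3 -m pendant '[{"dp":[0.001,0.001,0.01],"rotation":[0,0,0.002],"fingers":1},{"dp":[0.001,0.002,0.03],"rotation":[0,0,0.002],"fingers":1},{"dp":[0.001,0.003,0.05],"rotation":[0,0,0.002],"fingers":1},{"dp":[0.001,0.003,0.062],"rotation":[0,0,0.002],"fingers":1},{"dp":[0.001,0.003,0.068],"rotation":[0,0,0.002],"fingers":1},{"dp":[0.001,0.003,0.07],"rotation":[0,0,0.002],"fingers":1},{"dp":[0.001,0.003,0.07],"rotation":[0,0,0.002],"fingers":1},{"dp":[0.001,0.003,0.07],"rotation":[0,0,0.002],"fingers":1}]'
python3 - <<'E'
from h import *
st()
s=arm.get_image("side");t=arm.get_image("top")
cv2.imwrite("pics/p2s.png",cv2.resize(s[80:170,285:365],(640,720)[:2],interpolation=2)[:600]);
crop(t,385,200,465,265,8,"p2t.png")
o=arm.observe()
l=np.array([.497,-.3262,.0]);yy=np.radians(12)
for back in(.028,0):
    q=l-back*np.array([np.cos(yy),np.sin(yy),0])+.007*np.array([-np.sin(yy),np.cos(yy),0]);q[2]=.1967;print(q,delta(q,12))
print(proj("side",[o["position"]+[0,0,.0188-.115]]))
E
```

```text
clock: 7.6
position: [0.4684, -0.3254, 0.2004]
ee_rot: [3.124, 0.328, 0.001]
force: [-0.1, -0.1, -2.6]
width: 0.238
t7.60 p [ 0.4684 -0.3254  0.2004] yaw 11.99 z [ 0. -0. -1.] F [-0.1  -0.06 -2.58] T [-0.065 -0.016  0.016] w 0.238 q [ 0.12  0.4   0.55  1.78 -0.24  1.03  0.96]
[ 0.46815649 -0.32517449  0.1967    ] (array([-0.0001, -0.0002,  0.0036]), array([-0.    , -0.0002, -0.0002]))
[ 0.49554462 -0.31935297  0.1967    ] (array([ 0.0279, -0.0002,  0.0036]), array([-0.    , -0.0002, -0.0002]))
[[333.37740977 121.50049332]]
```

View pics/p2s.png

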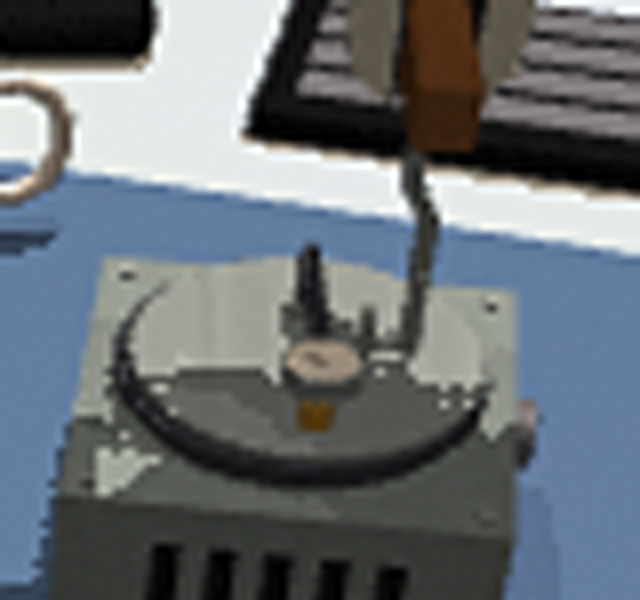

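View pics/p2t.png

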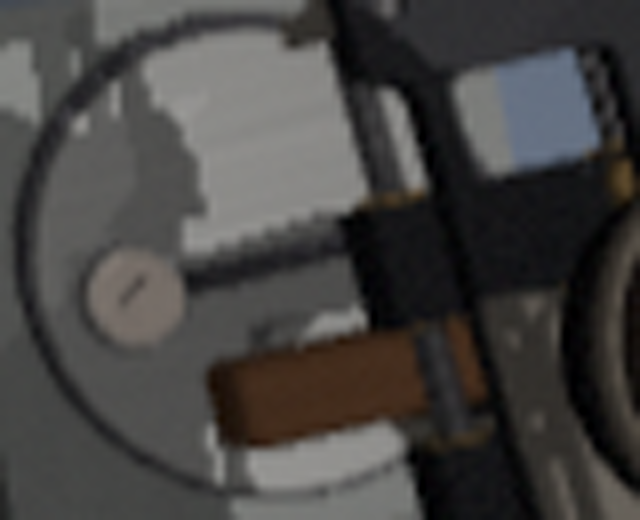

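The side view shows the hook low beside the loop: tip (331,120), bar end (324,115). In the top view the handle is parallel to the bar. Lowering 3.5 mm, then sliding in under the bar.

```bash
python3 -m pendant '[{"dp":[0,0,0.002],"rotation":[0,0,0],"fingers":1},{"dp":[0,0,0.0036],"rotation":[0,0,0],"fingers":1},{"dp":[0,0,0.0036],"rotation":[0,0,0],"fingers":1},{"dp":[0.004,0,0.0036],"rotation":[0,0,0],"fingers":1},{"dp":[0.009,0,0.0036],"rotation":[0,0,0],"fingers":1},{"dp":[0.014,0,0.0036],"rotation":[0,0,0],"fingers":1},{"dp":[0.018,0,0.0036],"rotation":[0,0,0],"fingers":1},{"dp":[0.022,0,0.0036],"rotation":[0,0,0],"fingers":1},{"dp":[0.025,0,0.0036],"rotation":[0,0,0],"fingers":1},{"dp":[0.027,0,0.0036],"rotation":[0,0,0],"fingers":1},{"dp":[0.028,0,0.0036],"rotation":[0,0,0],"fingers":1},{"dp":[0.028,0,0.0036],"rotation":[0,0,0],"fingers":1},{"dp":[0.028,0,0.0036],"rotation":[0,0,0],"fingers":1}]'
python3 - <<'E'
from h import *
st()
for i in range(2):
  s=arm.get_image("side");t=arm.get_image("top");st()
cv2.imwrite("pics/p3s.png",cv2.resize(s[80:160,285:365],(640,640),interpolation=2)[:600]);
crop(t,385,200,465,265,8,"p3t.png")
E
```

```text
clock: 9.32
position: [0.4956, -0.3196, 0.1967]
ee_rot: [-3.124, -0.328, -0.0]
force: [0.3, -0.4, -2.1]
width: 0.237
t9.32 p [ 0.4956 -0.3196  0.1967] yaw 11.98 z [ 0.  0. -1.] F [ 0.33 -0.38 -2.11] T [-0.073  0.014  0.021] w 0.237 q [ 0.1   0.43  0.54  1.73 -0.25  1.04  0.94]
t9.43 p [ 0.4956 -0.3196  0.1967] yaw 11.98 z [ 0.  0. -1.] F [-0.69 -0.36 -2.33] T [-0.095  0.069 -0.022] w 0.239 q [ 0.1   0.43  0.54  1.73 -0.25  1.04  0.94]
t9.53 p [ 0.4956 -0.3196  0.1967] yaw 11.98 z [ 0.  0. -1.] F [ 0.06  0.5  -2.67] T [-0.02   0.069 -0.033] w 0.239 q [ 0.1   0.43  0.54  1.73 -0.25  1.04  0.94]
```

View pics/p3s.png

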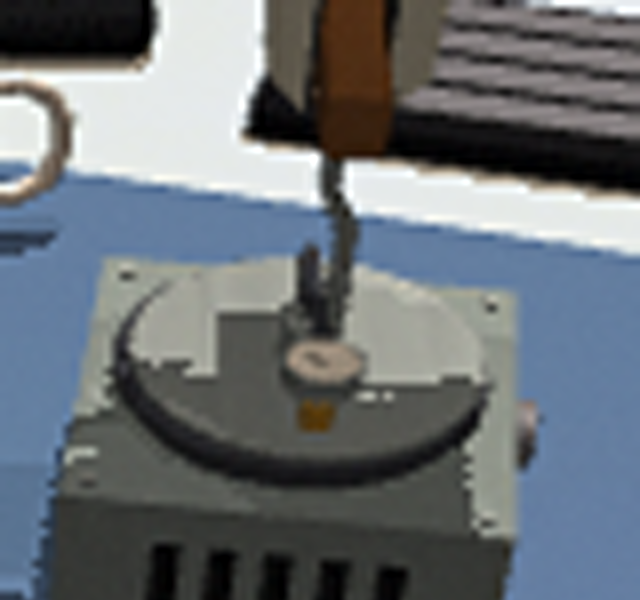

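View pics/p3t.png

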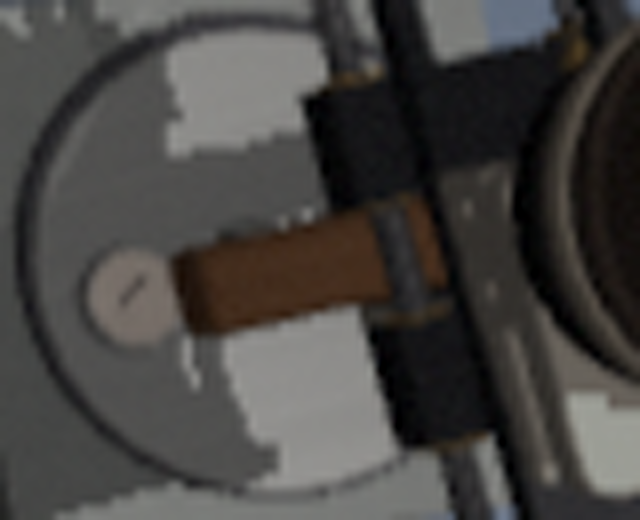

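Forces are unchanged. In the side crop the bar (≈313) lies between the tip (≈292) and the shank (≈340), so the hook is under the bar. Raising towards contact.

```bash
python3 -m pendant '[{"dp":[0,0,-0.002],"rotation":[0,0,0],"fingers":1},{"dp":[0,0,-0.005],"rotation":[0,0,0],"fingers":1},{"dp":[0,0,-0.008],"rotation":[0,0,0],"fingers":1},{"dp":[0,0,-0.0095],"rotation":[0,0,0],"fingers":1},{"dp":[0,0,-0.0095],"rotation":[0,0,0],"fingers":1},{"dp":[0,0,-0.0095],"rotation":[0,0,0],"fingers":1}]' | tail -3
python3 -m pendant '[{"dp":[0,0,-0.001],"rotation":[0,0,0],"fingers":1},{"dp":[0,0,-0.002],"rotation":[0,0,0],"fingers":1},{"dp":[0,0,-0.002],"rotation":[0,0,0],"fingers":1},{"dp":[0,0,-0.002],"rotation":[0,0,0],"fingers":1}]'
python3 - <<'E'
from h import *
F=[]
for i in range(3):
  s=arm.get_image("side");o=st()
E
```

```text
ee_rot: [-3.124, -0.328, -0.0]
force: [-0.5, -0.3, -2.2]
width: 0.236
clock: 10.78
position: [0.4954, -0.3194, 0.2079]
ee_rot: [-3.124, -0.328, 0.001]
force: [-0.2, 0.0, -5.5]
width: 0.232
t10.82 p [ 0.4954 -0.3194  0.2079] yaw 11.98 z [-0.  0. -1.] F [-0.18 -0.16 -5.21] T [-0.101  0.068  0.078] w 0.238 q [ 0.1   0.42  0.54  1.72 -0.24  1.07  0.93]
t10.88 p [ 0.4954 -0.3194  0.2079] yaw 11.99 z [-0.  0. -1.] F [-0.32 -0.43 -5.27] T [-0.101  0.089 -0.003] w 0.237 q [ 0.1   0.42  0.54  1.72 -0.24  1.07  0.93]
t10.93 p [ 0.4955 -0.3194  0.2079] yaw 11.99 z [-0.  0. -1.] F [ 0.04 -0.42 -6.7 ] T [-0.022  0.099  0.035] w 0.238 q [ 0.1   0.42  0.54  1.72 -0.24  1.07  0.93]
```

```bash
python3 -m pendant '[{"dp":[0,0,-0.001],"rotation":[0,0,0],"fingers":1},{"dp":[0,0,-0.002],"rotation":[0,0,0],"fingers":1},{"dp":[0,0,-0.003],"rotation":[0,0,0],"fingers":1},{"dp":[0,0,-0.003],"rotation":[0,0,0],"fingers":1},{"dp":[0,0,-0.003],"rotation":[0,0,0],"fingers":1}]'
cat >> h.py <<'E'
def look(tag,n=3):
    F=[];
    for i in range(n):
        s=arm.get_image("side");t=arm.get_image("top");F.append(np.r_[arm.observe()["force"],arm.observe()["ft_torque"]])
    print("mean F,T",np.round(np.mean(F,0),3),"std",np.round(np.std(F,0),2)[:3]);st()
    cv2.imwrite(f"pics/{tag}_raws.png",s);cv2.imwrite(f"pics/{tag}_rawt.png",t)
    return s,t
E
python3 - <<'E'
from h import *
s,t=look("k1")
crop(s,285,80,365,155,8,"k1s.png")
E
```

```text
clock: 11.55
position: [0.4954, -0.3195, 0.2109]
ee_rot: [-3.124, -0.328, 0.0]
force: [0.2, 0.1, -6.3]
width: 0.24
mean F,T [-7.240e-01 -5.460e-01 -7.021e+00 -8.200e-02  1.400e-02 -5.000e-03] std [0.39 0.27 0.18]
t11.85 p [ 0.4955 -0.3194  0.2109] yaw 11.99 z [-0.  0. -1.] F [-1.27 -0.17 -6.96] T [-0.046  0.018 -0.008] w 0.239 q [ 0.1   0.42  0.54  1.72 -0.24  1.07  0.93]
```

View pics/k1s.png

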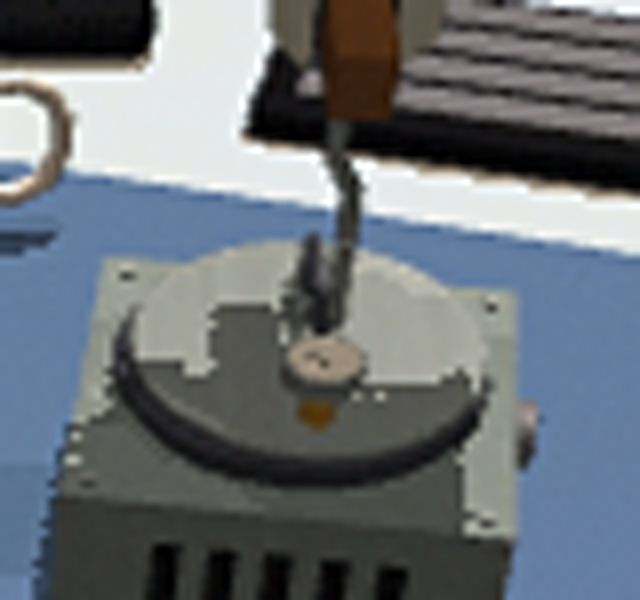

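The far edge rose (row 257→243 in the crop) while the dial-side edge stayed down, so the dial side is left behind. I'll lower to slack, shift 3 mm towards the dial (tool -y) and raise again.

```bash
python3 -m pendant '[{"dp":[0,0,0.0015],"rotation":[0,0,0],"fingers":1},{"dp":[0,0,0.003],"rotation":[0,0,0],"fingers":1},{"dp":[0,0,0.0045],"rotation":[0,0,0],"fingers":1},{"dp":[0,0,0.0055],"rotation":[0,0,0],"fingers":1},{"dp":[0,-0.0015,0.0055],"rotation":[0,0,0],"fingers":1},{"dp":[0,-0.003,0.0055],"rotation":[0,0,0],"fingers":1},{"dp":[0,-0.003,0.0055],"rotation":[0,0,0],"fingers":1},{"dp":[0,-0.003,0.0035],"rotation":[0,0,0],"fingers":1},{"dp":[0,-0.003,0.002],"rotation":[0,0,0],"fingers":1},{"dp":[0,-0.003,0.001],"rotation":[0,0,0],"fingers":1},{"dp":[0,-0.003,0],"rotation":[0,0,0],"fingers":1},{"dp":[0,-0.003,0],"rotation":[0,0,0],"fingers":1},{"dp":[0,-0.003,0],"rotation":[0,0,0],"fingers":1}]'
python3 - <<'E'
from h import *
s,t=look("k2")
a=cv2.imread("pics/k1_raws.png")[85:155,290:360]
cv2.imwrite("pics/k2c.png",cv2.resize(np.hstack([a,s[85:155,290:360]]),None,fx=5.5,fy=5.5,interpolation=2))
E
```

```text
clock: 13.48
position: [0.4947, -0.3165, 0.2108]
ee_rot: [-3.124, -0.328, 0.001]
force: [-0.6, 0.7, -6.6]
width: 0.236
mean F,T [-2.04e-01 -6.17e-01 -6.27e+00 -3.10e-02  3.00e-03  7.00e-03] std [0.23 0.4  0.55]
t13.78 p [ 0.4948 -0.3165  0.2109] yaw 11.99 z [-0.  0. -1.] F [ 0.02 -0.21 -6.28] T [-0.01  -0.042  0.01 ] w 0.238 q [ 0.09  0.41  0.54  1.72 -0.24  1.07  0.92]
```

View pics/k2c.png

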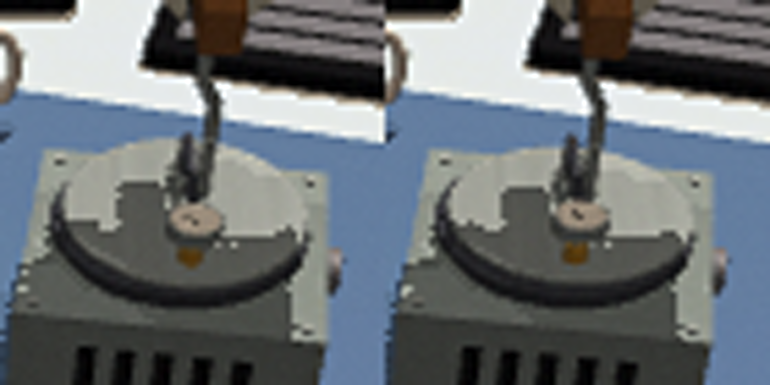

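Now the dial side rose and the far side stayed (far edge back at row ≈112, dial up ≈0.8 px). That overshoots, so the balance lies between. I'll go back 1.5 mm and raise a bit higher.

```bash
python3 -m pendant '[{"dp":[0,0,0.0015],"rotation":[0,0,0],"fingers":1},{"dp":[0,0,0.003],"rotation":[0,0,0],"fingers":1},{"dp":[0,0,0.0045],"rotation":[0,0,0],"fingers":1},{"dp":[0,0,0.0055],"rotation":[0,0,0],"fingers":1},{"dp":[0,0.0015,0.0055],"rotation":[0,0,0],"fingers":1},{"dp":[0,0.0015,0.0055],"rotation":[0,0,0],"fingers":1},{"dp":[0,0.0015,0.0035],"rotation":[0,0,0],"fingers":1},{"dp":[0,0.0015,0.002],"rotation":[0,0,0],"fingers":1},{"dp":[0,0.0015,0.001],"rotation":[0,0,0],"fingers":1},{"dp":[0,0.0015,0],"rotation":[0,0,0],"fingers":1},{"dp":[0,0.0015,-0.0015],"rotation":[0,0,0],"fingers":1},{"dp":[0,0.0015,-0.003],"rotation":[0,0,0],"fingers":1},{"dp":[0,0.0015,-0.003],"rotation":[0,0,0],"fingers":1},{"dp":[0,0.0015,-0.003],"rotation":[0,0,0],"fingers":1}]'
python3 - <<'E'
from h import *
s,t=look("k3")
a=cv2.imread("pics/side0.png")[85:155,290:360]
cv2.imwrite("pics/k3c.png",cv2.resize(np.hstack([a,s[85:155,290:360]]),None,fx=5.5,fy=5.5,interpolation=2))
E
```

```text
clock: 15.52
position: [0.4951, -0.3179, 0.2139]
ee_rot: [-3.124, -0.328, 0.001]
force: [0.8, -0.2, -6.7]
width: 0.243
mean F,T [-0.028 -0.03  -6.554 -0.038  0.008 -0.019] std [0.26 0.49 0.2 ]
t15.82 p [ 0.4951 -0.318   0.2138] yaw 11.98 z [-0.  0. -1.] F [ 0.24  0.08 -6.46] T [-0.     0.029 -0.034] w 0.240 q [ 0.09  0.41  0.55  1.71 -0.24  1.08  0.92]
```

View pics/k3c.png

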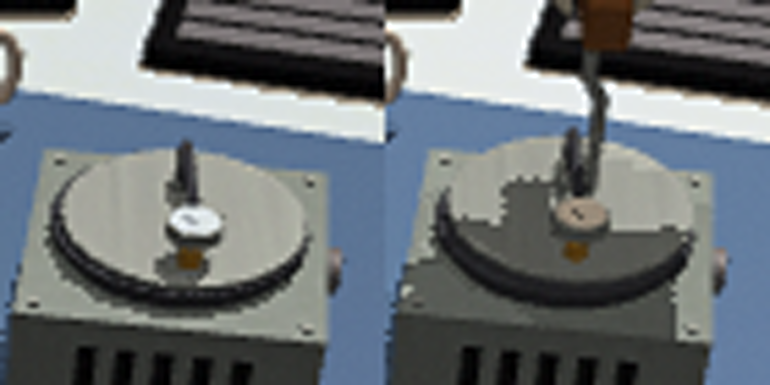

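Run:
```python
from h import *
ref=cv2.resize(cv2.imread("pics/p3s.png"),(80,75),interpolation=cv2.INTER_AREA)
ims={"ref":ref}
for k in("k1","k2","k3"): ims[k]=cv2.imread(f"pics/{k}_raws.png")[80:155,285:365]
ims["side0"]=cv2.imread("pics/side0.png")[80:155,285:365]
for k,im in ims.items():
    g=cv2.cvtColor(im,cv2.COLOR_BGR2GRAY).astype(float); b=im[...,0].astype(float)-im[...,2]
    # far edge: blue->grey transition along columns 300-305 in full px (b-r diff falls) ; 331-337
    r=[]
    for c in list(range(303,320))+list(range(332,339)):
        col=b[20:42,c-285]; d=-np.diff(col); d=np.clip(d,0,None)
        i=d.argmax(); sl=slice(max(0,i-1),i+2); r.append((d[sl]*np.arange(20,41)[sl]).sum()/d[sl].sum()+80.5)
    # dial: centroid in pinkish/white brightness: match
    print(k,"far edge med %.2f"%np.median(r), "mid cols %.2f"%np.mean(sorted(r)[4:-4]),end=" ")
    tpl=ims["ref"][36:52,33:50]
    m=cv2.matchTemplate(cv2.resize(im[30:56,28:56],None,fx=8,fy=8,interpolation=2),cv2.resize(tpl,None,fx=8,fy=8,interpolation=2),cv2.TM_CCOEFF_NORMED)
    _,v,_,l=cv2.minMaxLoc(m);print("dial shift from ref px",(l[0]/8-5,l[1]/8-6),"%.2f"%v)
c=np.array([.497,-.3262,.09]);y=np.radians(12);ey=np.array([-np.sin(y),np.cos(y),0])
f=c-.065*ey;d=c+.046*ey+[0,0,.026]
for P in(f,d): print("px/mm up",(proj("side",P+[0,0,.01])-proj("side",P))[0]/10,"px/mm -ey",(proj("side",P-.01*ey)-proj("side",P))[0]/10)
```

```text
ref far edge med 112.47 mid cols 112.62 dial shift from ref px (0.0, 0.0) 1.00
k1 far edge med 111.79 mid cols 111.56 dial shift from ref px (0.0, -0.25) 0.92
k2 far edge med 112.37 mid cols 112.37 dial shift from ref px (0.125, -0.75) 0.91
k3 far edge med 111.31 mid cols 111.19 dial shift from ref px (0.25, -1.25) 0.92
side0 far edge med 112.49 mid cols 112.65 dial shift from ref px (-0.25, 0.0) 0.66
px/mm up [ 0.03743644 -0.28596502] px/mm -ey [-0.01051619 -0.17357259]
px/mm up [ 0.04285908 -0.30518335] px/mm -ey [-0.01325914 -0.20025421]
```

Run:
```python
from h import *
for k in("k1","k2","k3"):
    im=cv2.imread(f"pics/{k}_raws.png").astype(float); b=im[...,0]-im[...,2]
    r=[]
    for c in (312,314,316,318,320,332,334,336):
        col=b[100:118,c]; hi,lo=col[:6].mean(),0; 
        i=np.where(col<hi/2)[0][0]; r.append(round(100+i-1+(col[i-1]-hi/2)/(col[i-1]-col[i])+.5,2))
    print(k,r)
im=cv2.imread("pics/side0.png").astype(float);b=im[...,0]-im[...,2]
print([np.round(b[106:118,c]) for c in(316,334)])
# predicted far-edge (plate top rim, y=-65) rows for level lid, lifted dz, and the full rim
y=np.radians(12);ex=np.array([np.cos(y),np.sin(y),0]);ey=np.array([-np.sin(y),np.cos(y),0])
for dz in(0,.0037,.0067):
    for th in(0,.04):
        a=np.linspace(0,2*np.pi,2000);n=ey*np.cos(th)-np.array([0,0,np.sin(th)]);up=np.cross(ex,n)
        piv=np.array([.4965,-.3262,.111+dz])
        P=piv+ -.021*up+.065*(np.outer(np.cos(a),ex)+np.outer(np.sin(a),n)); 
        uv=proj("side",P);rr=[]
        for c in (312,314,316,318,320,332,334,336):
            rr.append(round(uv[np.abs(uv[:,0]-c-.0)<.3][:,1].min()+.5,2))
        print(dz,th,rr, "dial",proj("side",piv+.046*n+.005*up)[0])
```

```text
k1 [np.float64(101.56), np.float64(101.34), np.float64(101.07), np.float64(100.65), np.float64(100.63), np.float64(98.65), np.float64(99.17), np.float64(98.68)]
k2 [np.float64(101.66), np.float64(101.25), np.float64(100.98), np.float64(100.76), np.float64(100.89), np.float64(98.86), np.float64(99.21), np.float64(98.69)]
k3 [np.float64(101.55), np.float64(101.89), np.float64(100.92), np.float64(100.76), np.float64(100.62), np.float64(98.79), np.float64(99.02), np.float64(98.23)]
[array([ 58.,  58.,  57.,  56.,  58.,  58.,  22., -12.,  -9.,  -6.,  -6.,
        -6.]), array([  6.,  49.,  57.,  57.,  57.,  57.,  56.,  59.,  37., -13., -11.,
        -8.])]
0 0 [np.float64(113.51), np.float64(113.09), np.float64(112.78), np.float64(112.6), np.float64(112.52), np.float64(114.04), np.float64(114.67), np.float64(115.44)] dial [324.78890322 125.25881774]
0 0.04 [np.float64(112.73), np.float64(112.27), np.float64(111.95), np.float64(111.74), np.float64(111.65), np.float64(113.19), np.float64(113.86), np.float64(114.68)] dial [324.71249954 125.84969491]
0.0037 0 [np.float64(112.49), np.float64(112.05), np.float64(111.75), np.float64(111.56), np.float64(111.47), np.float64(112.93), np.float64(113.55), np.float64(114.31)] dial [324.94726105 124.13462404]
0.0037 0.04 [np.float64(111.71), np.float64(111.24), np.float64(110.9), np.float64(110.69), np.float64(110.59), np.float64(112.09), np.float64(112.74), np.float64(113.54)] dial [324.87046944 124.72838221]
0.0067 0 [np.float64(111.66), np.float64(111.22), np.float64(110.9), np.float64(110.71), np.float64(110.62), np.float64(112.03), np.float64(112.64), np.float64(113.4)] dial [325.07627036 123.21877764]
0.0067 0.04 [np.float64(110.88), np.float64(110.4), np.float64(110.06), np.float64(109.84), np.float64(109.74), np.float64(111.19), np.float64(111.83), np.float64(112.6)] dial [324.99916198 123.81488802]
```

```bash
cat >> h.py <<'E'
def faredge(im,cols=(312,314,316,318,320,332,334,336),r0=117,r1=103):
    b=im[...,0].astype(float)-im[...,2]; r=[]
    for c in cols:
        for i in range(r0,r1,-1):
            if b[i-1,c]>24>=b[i,c]: r.append(round(i-1+(b[i-1,c]-24)/(b[i-1,c]-b[i,c])+.5,2));break
        else: r.append(np.nan)
    return np.array(r,float)
E
python3 - <<'E'
from h import *
for k in("side0","k1_raws","k2_raws","k3_raws"): print(k,faredge(cv2.imread(f"pics/{k}.png")))
E
```

```text
side0 [113.12 112.81 112.44 112.15 112.14 113.96 114.76 115.1 ]
k1_raws [111.53 111.01 110.52 110.17 110.16 111.82 112.79 113.33]
k2_raws [112.6  112.19 111.99 111.81 111.86 113.11 113.97 114.76]
k3_raws [111.   110.53 110.   109.86 109.84 111.12 111.98 112.74]
```

By the far-edge versus dial differential, the lid hangs about 2° dial-side down at k3 and about level to slightly over at k2. I'll shift +1 mm and lift about 9 mm.

```bash
python3 -m pendant '[{"dp":[0,0,0.002],"rotation":[0,0,0],"fingers":1},{"dp":[0,0,0.004],"rotation":[0,0,0],"fingers":1},{"dp":[0,0,0.006],"rotation":[0,0,0],"fingers":1},{"dp":[0,0,0.0085],"rotation":[0,0,0],"fingers":1},{"dp":[0,-0.001,0.0085],"rotation":[0,0,0],"fingers":1},{"dp":[0,-0.001,0.0085],"rotation":[0,0,0],"fingers":1},{"dp":[0,-0.001,0.0065],"rotation":[0,0,0],"fingers":1},{"dp":[0,-0.001,0.005],"rotation":[0,0,0],"fingers":1},{"dp":[0,-0.001,0.0035],"rotation":[0,0,0],"fingers":1},{"dp":[0,-0.001,0.002],"rotation":[0,0,0],"fingers":1},{"dp":[0,-0.001,0],"rotation":[0,0,0],"fingers":1},{"dp":[0,-0.001,-0.002],"rotation":[0,0,0],"fingers":1},{"dp":[0,-0.001,-0.003],"rotation":[0,0,0],"fingers":1},{"dp":[0,-0.001,-0.003],"rotation":[0,0,0],"fingers":1},{"dp":[0,-0.001,-0.003],"rotation":[0,0,0],"fingers":1}]'
python3 - <<'E'
from h import *
s,t=look("k4",2)
fe=faredge(s);print(fe,np.nanmean(fe)-113.31)
ref=cv2.resize(cv2.imread("pics/p3s.png"),(80,75),interpolation=cv2.INTER_AREA)
tpl=cv2.resize(ref[36:52,33:50],None,fx=20,fy=20,interpolation=2)
for k in("k2","k3","k4"):
    im=cv2.imread(f"pics/{k}_raws.png")[80:155,285:365]
    m=cv2.matchTemplate(cv2.resize(im[28:56,28:56],None,fx=20,fy=20,interpolation=2),tpl,cv2.TM_CCOEFF_NORMED);_,v,_,l=cv2.minMaxLoc(m);print(k,(l[0]/20-5,l[1]/20-8),v)
crop(s,285,80,365,155,8,"k4s.png")
E
```

```text
clock: 17.7
position: [0.4949, -0.3169, 0.2168]
ee_rot: [-3.124, -0.328, 0.001]
force: [-1.0, -0.2, -6.8]
width: 0.233
mean F,T [ 1.500e-01 -1.780e-01 -6.552e+00 -5.000e-02  2.000e-03 -1.900e-02] std [0.39 0.33 0.15]
t17.90 p [ 0.4949 -0.317   0.2168] yaw 11.99 z [-0.  0. -1.] F [-0.24  0.15 -6.7 ] T [-0.053 -0.004 -0.003] w 0.238 q [ 0.09  0.41  0.55  1.71 -0.24  1.09  0.92]
[110.88 110.47 110.01 109.87 109.82 111.11 111.97 112.71] -2.4549999999999983
k2 (0.15000000000000036, -0.7999999999999998) 0.9109101295471191
k3 (0.25, -1.25) 0.9249692559242249
k4 (0.4500000000000002, -2.55) 0.9162673354148865
```

View pics/k4s.png

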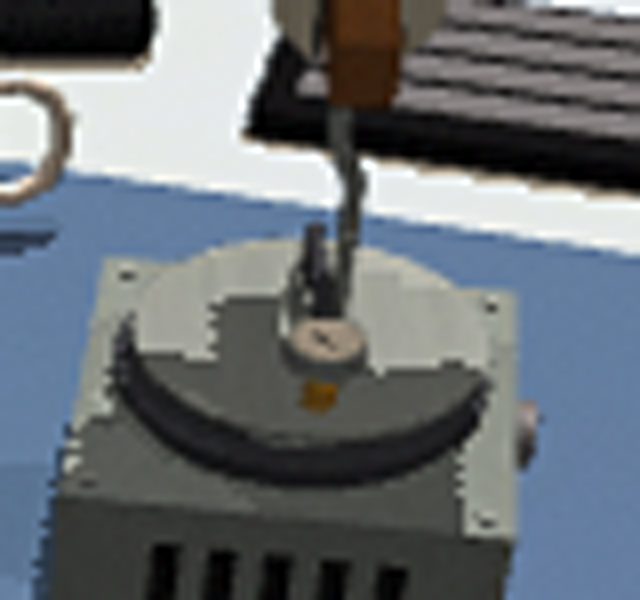

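The lid hangs level: far edge up 2.45 px, dial up 2.55 px, and a level lid predicts a near-equal rise. Lifting clear slowly.

```bash
python3 -m pendant '[{"dp":[0,0,-0.001],"rotation":[0,0,0],"fingers":1},{"dp":[0,0,-0.003],"rotation":[0,0,0],"fingers":1},{"dp":[0,0,-0.006],"rotation":[0,0,0],"fingers":1},{"dp":[0,0,-0.01],"rotation":[0,0,0],"fingers":1},{"dp":[0,0,-0.015],"rotation":[0,0,0],"fingers":1},{"dp":[0,0,-0.021],"rotation":[0,0,0],"fingers":1},{"dp":[0,0,-0.028],"rotation":[0,0,0],"fingers":1},{"dp":[0,0,-0.036],"rotation":[0,0,0],"fingers":1},{"dp":[0,0,-0.044],"rotation":[0,0,0],"fingers":1},{"dp":[0,0,-0.052],"rotation":[0,0,0],"fingers":1},{"dp":[0,0,-0.059],"rotation":[0,0,0],"fingers":1},{"dp":[0,0,-0.064],"rotation":[0,0,0],"fingers":1},{"dp":[0,0,-0.067],"rotation":[0,0,0],"fingers":1},{"dp":[0,0,-0.068],"rotation":[0,0,0],"fingers":1},{"dp":[0,0,-0.068],"rotation":[0,0,0],"fingers":1},{"dp":[0,0,-0.068],"rotation":[0,0,0],"fingers":1}]'
python3 - <<'E'
from h import *
s,t=look("k5",2)
crop(s,270,45,380,145,7,"k5s.png");crop(t,370,180,480,285,6,"k5t.png")
# lid centre estimate unchanged -> target
print(delta([.4949+.5143-.497,-.3169+.2813+.3262,.2848],12))
E
```

```text
clock: 19.9
position: [0.4948, -0.3169, 0.2846]
ee_rot: [-3.124, -0.328, 0.001]
force: [-0.6, -0.5, -7.2]
width: 0.235
mean F,T [-0.051 -0.161 -7.222 -0.058  0.035  0.011] std [0.09 0.13 0.14]
t20.10 p [ 0.4949 -0.317   0.2847] yaw 11.98 z [-0.001  0.    -1.   ] F [ 0.04 -0.29 -7.36] T [-0.037  0.036 -0.011] w 0.238 q [ 0.07  0.36  0.57  1.61 -0.2   1.23  0.89]
(array([ 1.431e-01, -5.907e-01,  2.000e-04]), array([-0.0006,  0.0006, -0.0003]))
```

View pics/k5s.png

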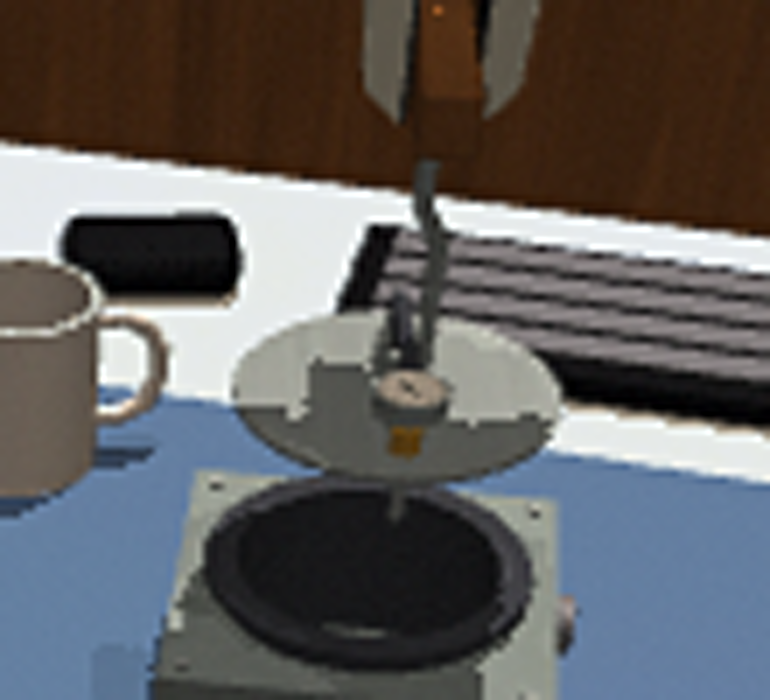

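View pics/k5t.png

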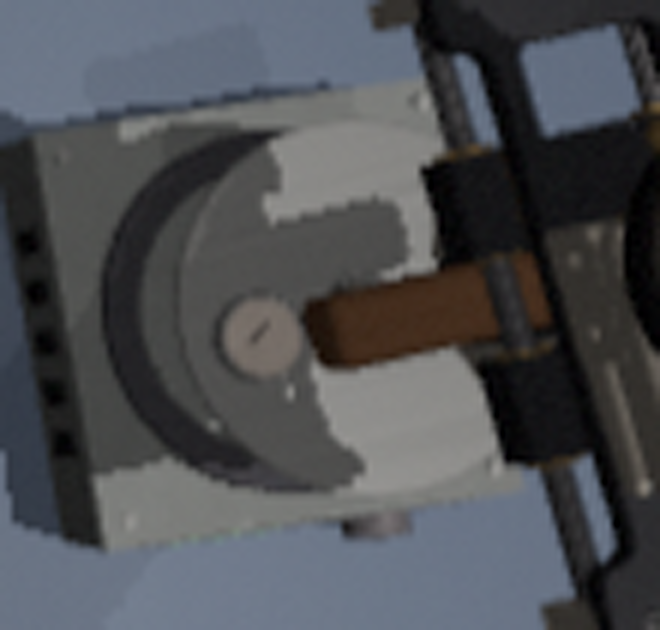

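```bash
python3 -m pendant '[{"dp":[0.0005,-0.0019,0],"rotation":[0,0,0],"fingers":1},{"dp":[0.0014,-0.0058,0],"rotation":[0,0,0],"fingers":1},{"dp":[0.0028,-0.0117,0],"rotation":[0,0,0],"fingers":1},{"dp":[0.0047,-0.0194,0],"rotation":[0,0,0],"fingers":1},{"dp":[0.0075,-0.0311,0],"rotation":[0,0,0],"fingers":1},{"dp":[0.0108,-0.0447,0],"rotation":[0,0,0],"fingers":1},{"dp":[0.0146,-0.0603,0],"rotation":[0,0,0],"fingers":1},{"dp":[0.0184,-0.0758,0],"rotation":[0,0,0],"fingers":1},{"dp":[0.0221,-0.0914,0],"rotation":[0,0,0],"fingers":1},{"dp":[0.0259,-0.1069,0],"rotation":[0,0,0],"fingers":1},{"dp":[0.0296,-0.1225,0],"rotation":[0,0,0],"fingers":1},{"dp":[0.0334,-0.138,0],"rotation":[0,0,0],"fingers":1},{"dp":[0.0367,-0.1516,0],"rotation":[0,0,0],"fingers":1},{"dp":[0.0395,-0.1633,0],"rotation":[0,0,0],"fingers":1},{"dp":[0.0419,-0.173,0],"rotation":[0,0,0],"fingers":1},{"dp":[0.044,-0.1817,0],"rotation":[0,0,0],"fingers":1},{"dp":[0.0456,-0.1885,0],"rotation":[0,0,0],"fingers":1},{"dp":[0.0468,-0.1934,0],"rotation":[0,0,0],"fingers":1},{"dp":[0.0475,-0.1963,0],"rotation":[0,0,0],"fingers":1},{"dp":[0.0478,-0.1973,0],"rotation":[0,0,0],"fingers":1}]'
python3 - <<'E'
from h import *
s,t=look("m1",1)
crop(s,240,60,390,180,5,"m1s.png")
E
```

```text
clock: 22.6
position: [0.5007, -0.1141, 0.2848]
ee_rot: [-3.124, -0.328, 0.001]
force: [0.3, -1.1, -6.6]
width: 0.237
mean F,T [-1.185 -0.062 -7.06  -0.083  0.09  -0.023] std [0. 0. 0.]
t22.70 p [ 0.5007 -0.1141  0.2848] yaw 11.97 z [-0.001  0.    -1.   ] F [-1.19 -0.06 -7.06] T [-0.083  0.09  -0.023] w 0.238 q [-0.28  0.21  0.49  1.78 -0.11  1.18  0.45]
```

View pics/m1s.png

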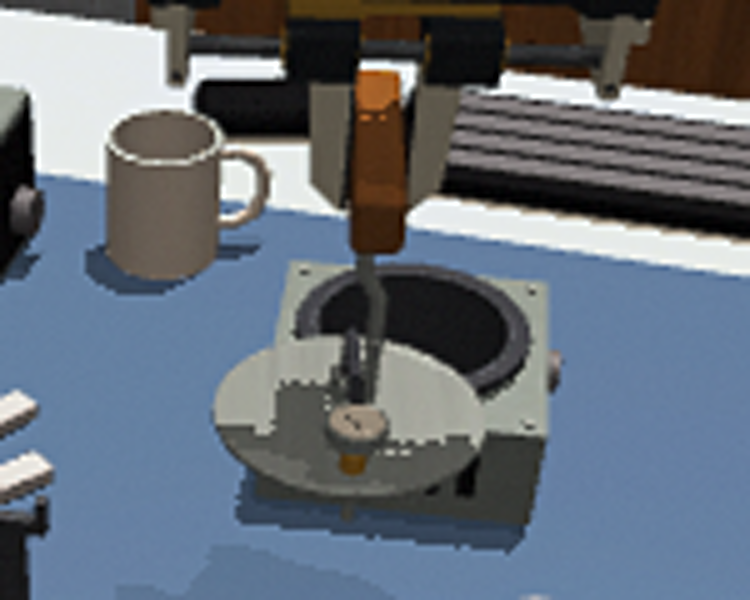

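The lid hangs level and steady, dial at (311,144). Continuing.

```bash
python3 -m pendant '[{"dp":[0.0005,-0.0019,0],"rotation":[0,0,0],"fingers":1},{"dp":[0.0014,-0.0058,0],"rotation":[0,0,0],"fingers":1},{"dp":[0.0028,-0.0117,0],"rotation":[0,0,0],"fingers":1},{"dp":[0.0047,-0.0194,0],"rotation":[0,0,0],"fingers":1},{"dp":[0.0075,-0.0311,0],"rotation":[0,0,0],"fingers":1},{"dp":[0.0108,-0.0447,0],"rotation":[0,0,0],"fingers":1},{"dp":[0.0146,-0.0603,0],"rotation":[0,0,0],"fingers":1},{"dp":[0.0184,-0.0758,0],"rotation":[0,0,0],"fingers":1},{"dp":[0.0221,-0.0914,0],"rotation":[0,0,0],"fingers":1},{"dp":[0.0259,-0.1069,0],"rotation":[0,0,0],"fingers":1},{"dp":[0.0296,-0.1225,0],"rotation":[0,0,0],"fingers":1},{"dp":[0.0334,-0.138,0],"rotation":[0,0,0],"fingers":1},{"dp":[0.0367,-0.1516,0],"rotation":[0,0,0],"fingers":1},{"dp":[0.0395,-0.1633,0],"rotation":[0,0,0],"fingers":1},{"dp":[0.0419,-0.173,0],"rotation":[0,0,0],"fingers":1},{"dp":[0.044,-0.1817,0],"rotation":[0,0,0],"fingers":1},{"dp":[0.0456,-0.1885,0],"rotation":[0,0,0],"fingers":1},{"dp":[0.0468,-0.1934,0],"rotation":[0,0,0],"fingers":1},{"dp":[0.0475,-0.1963,0],"rotation":[0,0,0],"fingers":1},{"dp":[0.0478,-0.1973,0],"rotation":[0,0,0],"fingers":1}]'
python3 - <<'E'
from h import *
st();print(delta([.5122,.2906,.2848],12))
E
```

```text
clock: 25.2
position: [0.5065, 0.0888, 0.2849]
ee_rot: [-3.124, -0.327, 0.001]
force: [0.1, -1.0, -6.3]
width: 0.236
t25.20 p [0.5065 0.0888 0.2849] yaw 11.97 z [-0.001  0.    -1.   ] F [ 0.13 -1.02 -6.3 ] T [-0.097  0.033  0.018] w 0.236 q [-0.58  0.21  0.36  1.77 -0.08  1.18  0.02]
(array([ 4.740e-02, -1.963e-01,  1.000e-04]), array([-0.0005,  0.0006, -0.0005]))
```

```bash
python3 -m pendant '[{"dp":[0.0005,-0.0019,0],"rotation":[0,0,0],"fingers":1},{"dp":[0.0014,-0.0058,0],"rotation":[0,0,0],"fingers":1},{"dp":[0.0028,-0.0117,0],"rotation":[0,0,0],"fingers":1},{"dp":[0.0047,-0.0194,0],"rotation":[0,0,0],"fingers":1},{"dp":[0.0075,-0.0311,0],"rotation":[0,0,0],"fingers":1},{"dp":[0.0108,-0.0447,0],"rotation":[0,0,0],"fingers":1},{"dp":[0.0146,-0.0603,0],"rotation":[0,0,0],"fingers":1},{"dp":[0.0184,-0.0758,0],"rotation":[0,0,0],"fingers":1},{"dp":[0.0221,-0.0914,0],"rotation":[0,0,0],"fingers":1},{"dp":[0.0259,-0.1069,0],"rotation":[0,0,0],"fingers":1},{"dp":[0.0296,-0.1225,0],"rotation":[0,0,0],"fingers":1},{"dp":[0.0334,-0.138,0],"rotation":[0,0,0],"fingers":1},{"dp":[0.0367,-0.1516,0],"rotation":[0,0,0],"fingers":1},{"dp":[0.0395,-0.1633,0],"rotation":[0,0,0],"fingers":1},{"dp":[0.0419,-0.173,0],"rotation":[0,0,0],"fingers":1},{"dp":[0.044,-0.1817,0],"rotation":[0,0,0],"fingers":1},{"dp":[0.0456,-0.1885,0],"rotation":[0,0,0],"fingers":1},{"dp":[0.0468,-0.1934,0],"rotation":[0,0,0],"fingers":1},{"dp":[0.0474,-0.1963,0],"rotation":[0,0,0],"fingers":1},{"dp":[0.0474,-0.1963,0],"rotation":[0,0,0],"fingers":1}]'
python3 - <<'E'
from h import *
s,t=look("m2",2)
crop(s,170,190,340,380,4,"m2s.png");crop(t,90,170,220,290,6,"m2t.png")
E
```

```text
clock: 27.7
position: [0.5121, 0.2906, 0.2849]
ee_rot: [-3.124, -0.328, 0.001]
force: [0.3, -0.3, -6.9]
width: 0.237
mean F,T [ 1.260e-01 -7.000e-03 -6.293e+00 -8.200e-02  2.000e-03  2.500e-02] std [0.27 0.03 0.04]
t27.90 p [0.5122 0.2903 0.285 ] yaw 11.94 z [-0.001  0.    -1.   ] F [-0.14  0.02 -6.25] T [-0.062 -0.015  0.048] w 0.235 q [-0.81  0.34  0.28  1.59 -0.1   1.23 -0.3 ]
```

View pics/m2s.png

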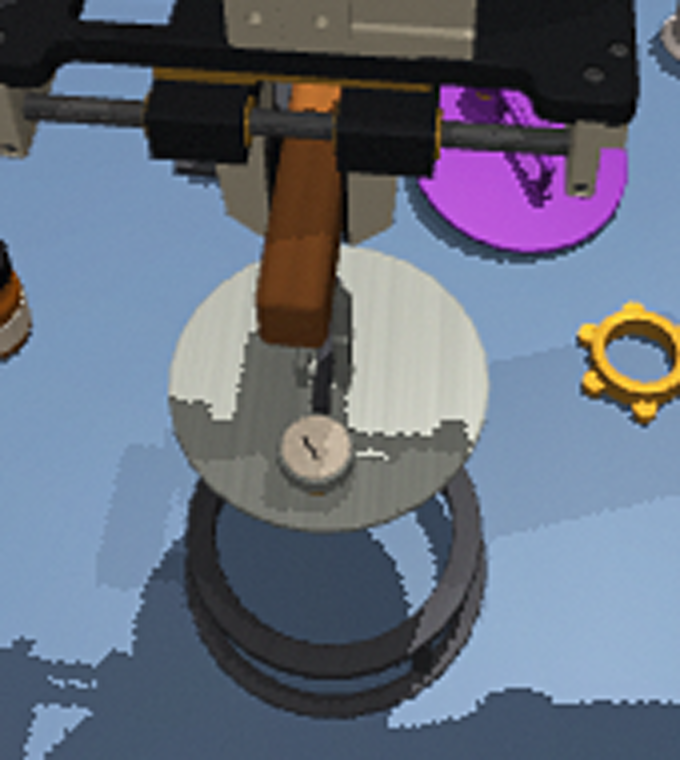

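View pics/m2t.png

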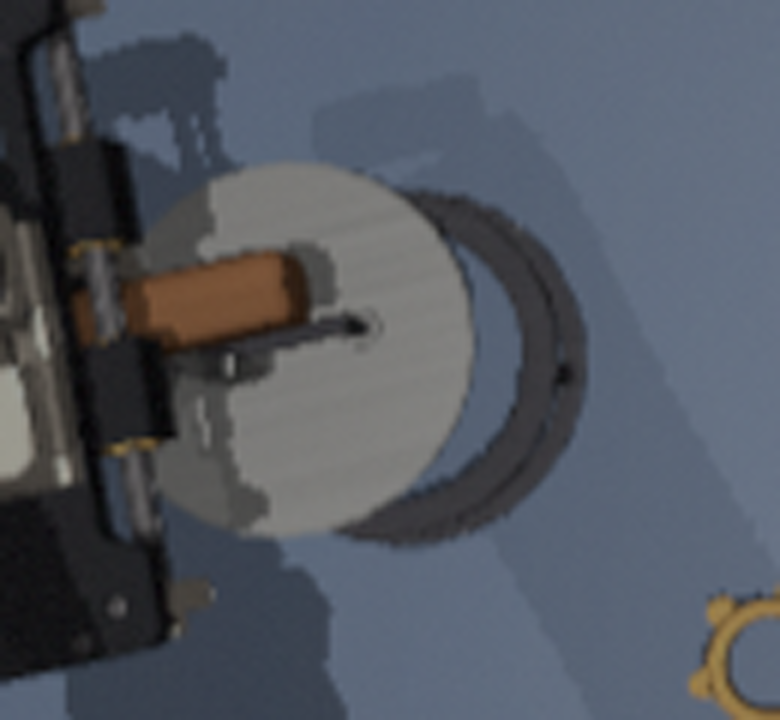

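Run:
```python
from h import *
def fit(P):
    P=np.array(P);A=np.c_[2*P,np.ones(len(P))];x=np.linalg.lstsq(A,(P**2).sum(1),rcond=None)[0];r=np.sqrt(x[2]+x[0]**2+x[1]**2)
    return x[:2],r,np.hypot(*(P-x[:2]).T)-r
z=.1678
sp=[(170,380),(180,335),(205,292),(250,262),(375,248),(425,268),(470,315),(488,375),(478,430),(440,490),(390,522),(320,530),(255,505),(210,465),(180,420)]
P=np.array([plane("side",(170+a/4-.4,190+b/4-.4),z)[:2] for a,b in sp]);c,r,e=fit(P);print("side",c,r,np.round(e*1e3,1))
print(cv2.fitEllipse((P*1e3).astype(np.float32)))
tp=[(205,180),(260,165),(310,163),(370,178),(430,225),(465,285),(472,345),(455,410),(415,470),(360,515),(300,536),(240,530),(185,500)]
Q=np.array([plane("top",(90+a/6-.4,170+b/6-.4),z)[:2] for a,b in tp]);c2,r2,e2=fit(Q);print("top",c2,r2,np.round(e2*1e3,1))
print("dial tri",tri((90+0,0),(0,0)) if 0 else plane("side",(170+316/4-.4,190+448/4-.4),.1938))
```

```text
side [0.5134378  0.27821748] 0.06431490559240674 [ 0.6  0.9  2.1  0.4 -0.6 -0.1 -0.7 -0.9 -1.   1.3  2.6  1.7 -1.7 -3.4
 -1.5]
((513.57666015625, 278.0372619628906), (125.63711547851562, 132.19845581054688), 49.866634368896484)
top [0.51430451 0.27911533] 0.0640774009030183 [ 1.1 -0.3 -0.5 -0.1 -0.3  0.6  0.4 -0.7 -1.   0.4  1.6  0.5 -1.8]
dial tri [0.50327566 0.32433593 0.1938    ]
```

Lid centre is (.514,.279) and the ring is (.5143,.2813), so I need to shift about 2.5 mm in +y while lowering to just above the ring.

```bash
python3 -m pendant '[{"dp":[0.0003,-0.0006,0.002],"rotation":[0,0,0],"fingers":1},{"dp":[0.0006,-0.0012,0.006],"rotation":[0,0,0],"fingers":1},{"dp":[0.001,-0.0018,0.012],"rotation":[0,0,0],"fingers":1},{"dp":[0.001,-0.0023,0.02],"rotation":[0,0,0],"fingers":1},{"dp":[0.001,-0.0023,0.029],"rotation":[0,0,0],"fingers":1},{"dp":[0.001,-0.0023,0.039],"rotation":[0,0,0],"fingers":1},{"dp":[0.001,-0.0023,0.049],"rotation":[0,0,0],"fingers":1},{"dp":[0.001,-0.0023,0.059],"rotation":[0,0,0],"fingers":1},{"dp":[0.001,-0.0023,0.069],"rotation":[0,0,0],"fingers":1},{"dp":[0.001,-0.0023,0.079],"rotation":[0,0,0],"fingers":1},{"dp":[0.001,-0.0023,0.088],"rotation":[0,0,0],"fingers":1},{"dp":[0.001,-0.0023,0.096],"rotation":[0,0,0],"fingers":1},{"dp":[0.001,-0.0023,0.102],"rotation":[0,0,0],"fingers":1},{"dp":[0.001,-0.0023,0.1055],"rotation":[0,0,0],"fingers":1},{"dp":[0.001,-0.0023,0.107],"rotation":[0,0,0],"fingers":1},{"dp":[0.001,-0.0023,0.107],"rotation":[0,0,0],"fingers":1},{"dp":[0.001,-0.0023,0.107],"rotation":[0,0,0],"fingers":1}]'
python3 - <<'E'
from h import *
s,t=look("m3",2)
crop(s,190,240,320,380,4,"m3s.png");crop(t,90,180,210,285,6,"m3t.png")
E
```

```text
clock: 30.02
position: [0.5128, 0.2928, 0.1782]
ee_rot: [-3.124, -0.327, 0.0]
force: [1.1, 0.4, -6.7]
width: 0.239
mean F,T [-0.46   0.732 -6.641 -0.069  0.048  0.011] std [0.05 0.25 0.2 ]
t30.23 p [0.5127 0.2928 0.1781] yaw 11.94 z [-0.  0. -1.] F [-0.51  0.98 -6.44] T [-0.065  0.074  0.   ] w 0.238 q [-0.79  0.43  0.26  1.74 -0.13  0.99 -0.28]
```

View pics/m3s.png

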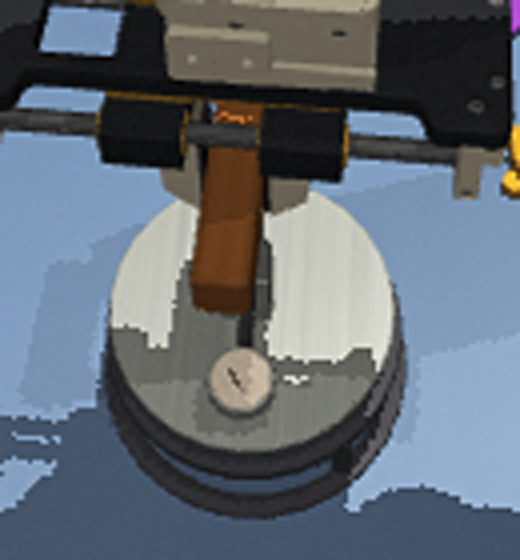

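View pics/m3t.png

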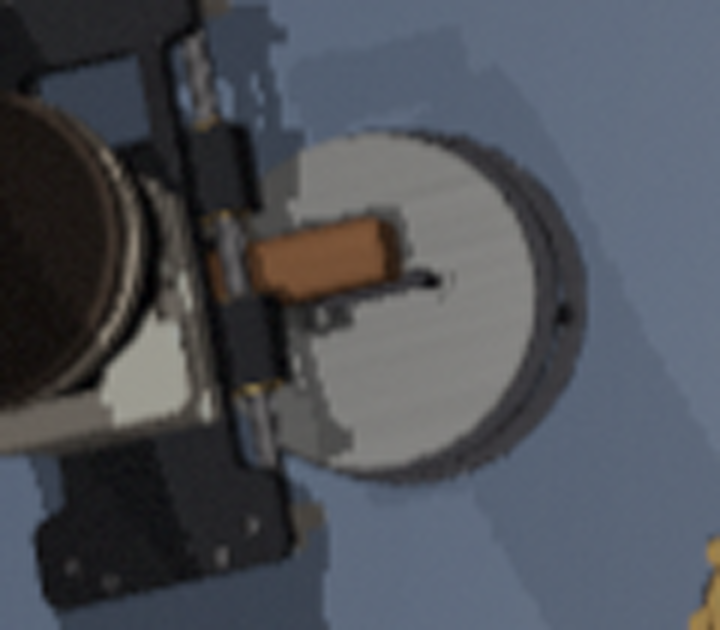

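Run:
```python
from h import *
def fit(P):
    P=np.array(P);A=np.c_[2*P,np.ones(len(P))];x=np.linalg.lstsq(A,(P**2).sum(1),rcond=None)[0];r=np.sqrt(x[2]+x[0]**2+x[1]**2)
    return x[:2],r,np.hypot(*(P-x[:2]).T)-r
z=.0605
sp=[(110,315),(118,275),(140,233),(175,203),(320,195),(360,225),(385,265),(396,310),(385,360),(350,415),(300,445),(250,453),(190,435),(145,400),(118,355)]
c,r,e=fit([plane("side",(190+a/4-.4,240+b/4-.4),z)[:2] for a,b in sp]);print("side",c,r,np.round(e*1e3,1))
tp=[(320,145),(390,132),(450,145),(510,190),(535,245),(533,320),(500,390),(450,440),(400,467),(340,470),(300,458)]
c,r,e=fit([plane("top",(90+a/6-.4,180+b/6-.4),z)[:2] for a,b in tp]);print("top",c,r,np.round(e*1e3,1))
# ring outer visible edges in these views
```

```text
side [0.51369686 0.28214475] 0.06445940007248455 [ 0.7  0.2  0.7  0.1 -0.3 -0.3 -0.4  0.4 -0.6  0.5  0.8  0.8 -1.  -1.3
 -0.4]
top [0.51470899 0.28138951] 0.06547931532966736 [-2.  -0.6  0.8  2.3  1.4 -1.1 -2.7 -1.6  1.   1.3  0.9]
```

The lid centre (.5142,.2818) is within 1 mm of the ring centre and level, with side rim-fit residuals under 1.3 mm. Setting down slowly.

```bash
python3 -m pendant '[{"dp":[0,0,0.001],"rotation":[0,0,0],"fingers":1},{"dp":[0,0,0.0025],"rotation":[0,0,0],"fingers":1},{"dp":[0,0,0.004],"rotation":[0,0,0],"fingers":1},{"dp":[0,0,0.0055],"rotation":[0,0,0],"fingers":1},{"dp":[0,0,0.007],"rotation":[0,0,0],"fingers":1},{"dp":[0,0,0.0085],"rotation":[0,0,0],"fingers":1},{"dp":[0,0,0.01],"rotation":[0,0,0],"fingers":1},{"dp":[0,0,0.011],"rotation":[0,0,0],"fingers":1},{"dp":[0,0,0.011],"rotation":[0,0,0],"fingers":1},{"dp":[0,0,0.011],"rotation":[0,0,0],"fingers":1}]'
python3 -m pendant '[{"dp":[0,0,0.001],"rotation":[0,0,0],"fingers":1},{"dp":[0,0,0.002],"rotation":[0,0,0],"fingers":1},{"dp":[0,0,0.003],"rotation":[0,0,0],"fingers":1},{"dp":[0,0,0.004],"rotation":[0,0,0],"fingers":1},{"dp":[0,0,0.005],"rotation":[0,0,0],"fingers":1},{"dp":[0,0,0.005],"rotation":[0,0,0],"fingers":1},{"dp":[0,0,0.005],"rotation":[0,0,0],"fingers":1}]'
python3 - <<'E'
from h import *
s,t=look("m4",2)
crop(s,190,240,320,380,4,"m4s.png")
E
```

```text
clock: 31.48
position: [0.5128, 0.2928, 0.1672]
ee_rot: [-3.124, -0.327, 0.001]
force: [0.2, 0.5, -6.9]
width: 0.238
clock: 32.35
position: [0.5128, 0.2928, 0.1623]
ee_rot: [-3.124, -0.327, 0.0]
force: [-0.6, 0.8, -1.5]
width: 0.238
mean F,T [-0.93  -0.172 -2.261 -0.074  0.048 -0.024] std [0.44 0.46 0.27]
t32.55 p [0.5128 0.2928 0.1622] yaw 11.94 z [-0.  0. -1.] F [-1.37 -0.64 -1.99] T [-0.049  0.034 -0.014] w 0.235 q [-0.79  0.44  0.25  1.76 -0.13  0.96 -0.28]
```

View pics/m4s.png

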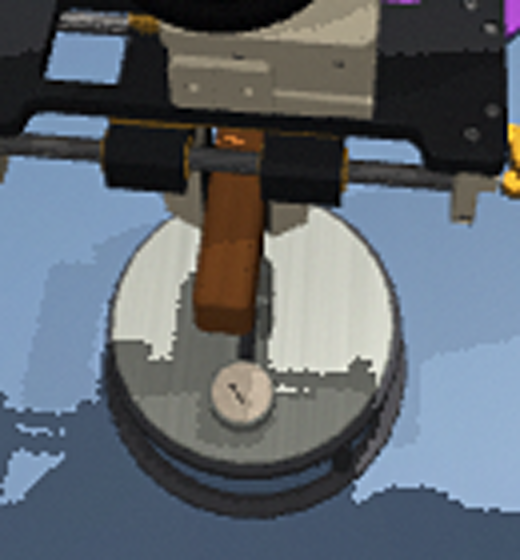

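The force is back to the lifter's own 2.2 N and the plate lies flat on the ring. Lowering 8.5 mm to free the tip and backing out along -x.

```bash
python3 -m pendant '[{"dp":[0,0,0.002],"rotation":[0,0,0],"fingers":1},{"dp":[0,0,0.0045],"rotation":[0,0,0],"fingers":1},{"dp":[0,0,0.007],"rotation":[0,0,0],"fingers":1},{"dp":[0,0,0.0083],"rotation":[0,0,0],"fingers":1},{"dp":[0,0,0.0083],"rotation":[0,0,0],"fingers":1},{"dp":[0,0,0.0083],"rotation":[0,0,0],"fingers":1}]'
python3 -m pendant '[{"dp":[-0.002,0,0],"rotation":[0,0,0],"fingers":1},{"dp":[-0.005,0,0],"rotation":[0,0,0],"fingers":1},{"dp":[-0.009,0,0],"rotation":[0,0,0],"fingers":1},{"dp":[-0.014,0,0],"rotation":[0,0,0],"fingers":1},{"dp":[-0.019,0,0],"rotation":[0,0,0],"fingers":1},{"dp":[-0.024,0,0],"rotation":[0,0,0],"fingers":1},{"dp":[-0.029,0,0],"rotation":[0,0,0],"fingers":1},{"dp":[-0.032,0,0],"rotation":[0,0,0],"fingers":1},{"dp":[-0.032,0,0],"rotation":[0,0,0],"fingers":1}]'
python3 - <<'E'
from h import *
s,t=look("m5",2)
crop(s,190,240,320,380,4,"m5s.png")
E
```

```text
clock: 33.3
position: [0.5128, 0.2928, 0.154]
ee_rot: [-3.124, -0.327, 0.0]
force: [-0.1, 0.3, -2.3]
width: 0.234
clock: 34.42
position: [0.4813, 0.2862, 0.154]
ee_rot: [-3.124, -0.327, 0.0]
force: [-0.3, 0.4, -1.9]
width: 0.235
mean F,T [ 0.563  0.381 -2.055 -0.12   0.046 -0.009] std [0.71 0.39 0.49]
t34.62 p [0.4817 0.2862 0.154 ] yaw 11.94 z [-0.     0.001 -1.   ] F [ 1.27 -0.01 -2.54] T [-0.115  0.063  0.006] w 0.237 q [-0.82  0.41  0.25  1.84 -0.12  0.91 -0.3 ]
```

View pics/m5s.png

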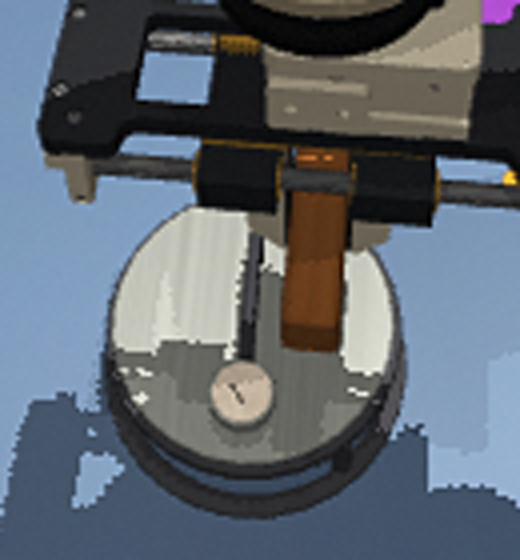

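The hook is out and the lid is undisturbed, dial still at crop (241,391). Raising.

```bash
python3 -m pendant '[{"dp":[0,0,-0.005],"rotation":[0,0,0],"fingers":1},{"dp":[0,0,-0.015],"rotation":[0,0,0],"fingers":1},{"dp":[0,0,-0.035],"rotation":[0,0,0],"fingers":1},{"dp":[0,0,-0.06],"rotation":[0,0,0],"fingers":1},{"dp":[0,0,-0.09],"rotation":[0,0,0],"fingers":1},{"dp":[0,0,-0.115],"rotation":[0,0,0],"fingers":1},{"dp":[0,0,-0.13],"rotation":[0,0,0],"fingers":1},{"dp":[0,0,-0.135],"rotation":[0,0,0],"fingers":1},{"dp":[0,0,-0.135],"rotation":[0,0,0],"fingers":1}]'
python3 - <<'E'
from h import *
st();print(delta([.6427,-.0003,.287],7.0))
E
```

```text
clock: 35.75
position: [0.4815, 0.2861, 0.2886]
ee_rot: [-3.124, -0.327, 0.001]
force: [-0.4, -0.2, -2.3]
width: 0.236
t35.75 p [0.4815 0.2861 0.2886] yaw 11.94 z [-0.001  0.    -1.   ] F [-0.44 -0.25 -2.28] T [-0.052  0.053 -0.042] w 0.236 q [-0.84  0.28  0.28  1.66 -0.08  1.21 -0.34]
(array([0.0984, 0.3135, 0.0015]), array([-0.0003,  0.0005,  0.0862]))
```

```bash
python3 -m pendant '[{"dp":[0.004,0.012,0],"rotation":[0,0,0.005],"fingers":1},{"dp":[0.012,0.038,0],"rotation":[0,0,0.02],"fingers":1},{"dp":[0.022,0.07,0],"rotation":[0,0,0.035],"fingers":1},{"dp":[0.033,0.105,0],"rotation":[0,0,0.05],"fingers":1},{"dp":[0.044,0.14,0],"rotation":[0,0,0.06],"fingers":1},{"dp":[0.055,0.175,0],"rotation":[0,0,0.07],"fingers":1},{"dp":[0.066,0.21,0],"rotation":[0,0,0.08],"fingers":1},{"dp":[0.077,0.245,0.001],"rotation":[0,0,0.086],"fingers":1},{"dp":[0.087,0.277,0.0015],"rotation":[0,0,0.086],"fingers":1},{"dp":[0.094,0.3,0.0015],"rotation":[0,0,0.086],"fingers":1},{"dp":[0.0975,0.3105,0.0015],"rotation":[0,0,0.086],"fingers":1},{"dp":[0.0984,0.3135,0.0015],"rotation":[0,0,0.086],"fingers":1},{"dp":[0.0984,0.3135,0.0015],"rotation":[0,0,0.086],"fingers":1},{"dp":[0.0984,0.3135,0.0015],"rotation":[0,0,0.086],"fingers":1}]'
python3 - <<'E'
from h import *
s,t=look("n1",1)
print(delta([.6429,-.0003,.1252],7.0))
a=s[60:260,150:350];cv2.imwrite("pics/n1.png",cv2.resize(a,None,fx=3,fy=3,interpolation=2))
E
```

```text
clock: 37.5
position: [0.6424, 0.0009, 0.287]
ee_rot: [-3.135, -0.194, 0.001]
force: [1.0, 0.5, -1.9]
width: 0.237
mean F,T [-0.208 -0.234 -1.116 -0.108  0.05  -0.056] std [0. 0. 0.]
t37.60 p [6.425e-01 6.000e-04 2.871e-01] yaw 7.08 z [-0.     0.001 -1.   ] F [-0.21 -0.23 -1.12] T [-0.108  0.05  -0.056] w 0.240 q [-0.35  0.44  0.41  1.46 -0.18  1.28  0.2 ]
(array([0.0003, 0.0011, 0.1619]), array([-0.0007,  0.0003,  0.0014]))
```

View pics/n1.png

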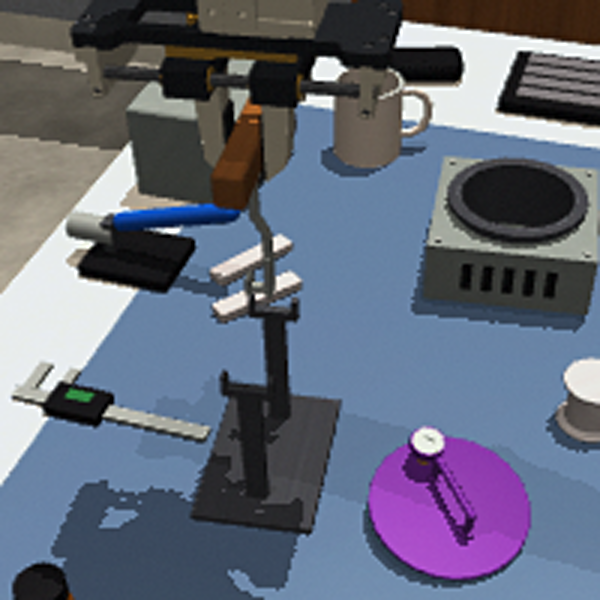

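The lifter is in the same place over the stand as after the pick. Lowering into the cradles.

```bash
python3 -m pendant '[{"dp":[0.0003,0.0011,0.01],"rotation":[-0.0007,0.0003,0.0014],"fingers":1},{"dp":[0.0003,0.0011,0.03],"rotation":[-0.0007,0.0003,0.0014],"fingers":1},{"dp":[0.0003,0.0011,0.055],"rotation":[-0.0007,0.0003,0.0014],"fingers":1},{"dp":[0.0003,0.0011,0.08],"rotation":[-0.0007,0.0003,0.0014],"fingers":1},{"dp":[0.0003,0.0011,0.105],"rotation":[-0.0007,0.0003,0.0014],"fingers":1},{"dp":[0.0003,0.0011,0.125],"rotation":[-0.0007,0.0003,0.0014],"fingers":1},{"dp":[0.0003,0.0011,0.138],"rotation":[-0.0007,0.0003,0.0014],"fingers":1},{"dp":[0.0003,0.0011,0.145],"rotation":[-0.0007,0.0003,0.0014],"fingers":1},{"dp":[0.0003,0.0011,0.145],"rotation":[-0.0007,0.0003,0.0014],"fingers":1},{"dp":[0.0003,0.0011,0.145],"rotation":[-0.0007,0.0003,0.0014],"fingers":1}]'
python3 - <<'E'
from h import *
st();print(delta([.6429,-.0003,.1247],7.0))
E
```

```text
clock: 38.85
position: [0.6434, -0.0004, 0.1428]
ee_rot: [-3.136, -0.192, -0.002]
force: [0.3, -0.7, -1.9]
width: 0.239
t38.85 p [ 6.434e-01 -4.000e-04  1.428e-01] yaw 7.00 z [ 0.001  0.    -1.   ] F [ 0.3  -0.7  -1.92] T [-0.005  0.046  0.02 ] w 0.239 q [-0.33  0.55  0.37  1.65 -0.23  0.98  0.24]
(array([-0.0005, -0.0001,  0.0181]), array([ 0.0001, -0.0012, -0.    ]))
```

```bash
python3 -m pendant '[{"dp":[-0.0005,0,0.003],"rotation":[0,-0.001,0],"fingers":1},{"dp":[-0.0005,0,0.007],"rotation":[0,-0.001,0],"fingers":1},{"dp":[-0.0005,0,0.011],"rotation":[0,-0.001,0],"fingers":1},{"dp":[-0.0005,0,0.0145],"rotation":[0,-0.001,0],"fingers":1},{"dp":[-0.0005,0,0.017],"rotation":[0,-0.001,0],"fingers":1},{"dp":[-0.0005,0,0.0181],"rotation":[0,-0.001,0],"fingers":1},{"dp":[-0.0005,0,0.0181],"rotation":[0,-0.001,0],"fingers":1},{"dp":[-0.0005,0,0.0181],"rotation":[0,-0.001,0],"fingers":1}]'
python3 - <<'E'
from h import *
s,t=look("n2",2);crop(s,200,135,280,245,5,"n2.png")
E
```

```text
clock: 39.85
position: [0.643, -0.0004, 0.1248]
ee_rot: [3.136, 0.192, 0.001]
force: [-0.2, -0.4, -3.0]
width: 0.237
mean F,T [-0.424  0.203 -1.731 -0.061  0.067  0.012] std [0.29 0.29 0.04]
t40.05 p [ 6.429e-01 -4.000e-04  1.248e-01] yaw 7.00 z [ 0. -0. -1.] F [-0.72 -0.09 -1.77] T [-0.057  0.06   0.002] w 0.238 q [-0.32  0.57  0.36  1.66 -0.24  0.95  0.25]
```

View pics/n2.png

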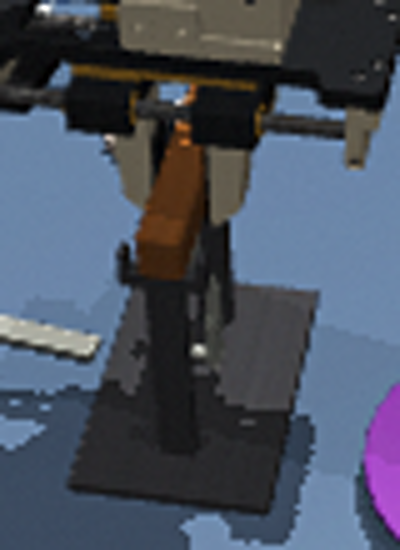

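The handle is between the lips but most of the weight is still on the gripper. Lowering under 1 mm more, then opening.

```bash
python3 -m pendant '[{"dp":[0,0,0.0004],"rotation":[0,0,0],"fingers":1},{"dp":[0,0,0.0008],"rotation":[0,0,0],"fingers":1},{"dp":[0,0,0.0008],"rotation":[0,0,0],"fingers":1},{"dp":[0,0,0.0008],"rotation":[0,0,0],"fingers":1}]'
python3 - <<'E'
from h import *
look("n3",2)
E
```

```text
clock: 40.55
position: [0.643, -0.0004, 0.1244]
ee_rot: [-3.136, -0.192, -0.001]
force: [-2.5, 0.5, 5.0]
width: 0.235
mean F,T [-3.302  0.288  5.668 -0.035  0.706 -0.026] std [0.67 0.13 0.72]
t40.75 p [ 6.430e-01 -4.000e-04  1.245e-01] yaw 7.00 z [ 0.001  0.    -1.   ] F [-3.97  0.16  4.95] T [-0.036  0.689 -0.074] w 0.236 q [-0.32  0.57  0.36  1.66 -0.24  0.95  0.25]
```

```bash
python3 -m pendant '[{"dp":[0,0,-0.0003],"rotation":[0,0,0],"fingers":0.4},{"dp":[0,0,-0.0003],"rotation":[0,0,0],"fingers":0.2},{"dp":[0,0,-0.0003],"rotation":[0,0,0],"fingers":-0.2},{"dp":[0,0,-0.0003],"rotation":[0,0,0],"fingers":-1},{"dp":[0,0,-0.0003],"rotation":[0,0,0],"fingers":-1},{"dp":[0,0,-0.0003],"rotation":[0,0,0],"fingers":-1},{"dp":[0,0,-0.0003],"rotation":[0,0,0],"fingers":-1},{"dp":[0,0,-0.0003],"rotation":[0,0,0],"fingers":-1}]'
python3 - <<'E'
from h import *
s,t=look("n4",1);crop(s,200,135,280,245,5,"n4.png")
E
```

```text
clock: 41.75
position: [0.643, -0.0005, 0.1247]
ee_rot: [-3.136, -0.192, -0.001]
force: [0.3, -0.2, 0.4]
width: 0.984
mean F,T [-0.23  -0.021 -0.586 -0.159  0.08   0.01 ] std [0. 0. 0.]
t41.85 p [ 6.430e-01 -4.000e-04  1.247e-01] yaw 7.00 z [ 0.001  0.    -1.   ] F [-0.23 -0.02 -0.59] T [-0.159  0.08   0.01 ] w 0.994 q [-0.32  0.57  0.36  1.66 -0.24  0.95  0.25]
```

View pics/n4.png

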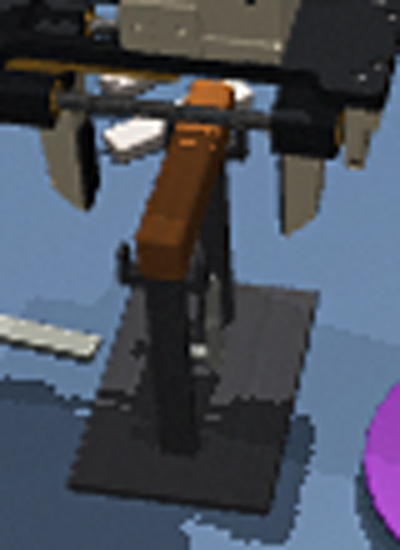

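The handle is free and rests in its cradles. Withdrawing straight up, then back out of the camera's view.

```bash
python3 -m pendant '[{"dp":[0,0,-0.01],"rotation":[0,0,0],"fingers":-1},{"dp":[0,0,-0.03],"rotation":[0,0,0],"fingers":-1},{"dp":[0,0,-0.06],"rotation":[0,0,0],"fingers":-1},{"dp":[0,0,-0.1],"rotation":[0,0,0],"fingers":-1},{"dp":[0,0,-0.14],"rotation":[0,0,0],"fingers":-1},{"dp":[0,0,-0.17],"rotation":[0,0,0],"fingers":-1},{"dp":[-0.02,0,-0.18],"rotation":[0,0,0],"fingers":-1},{"dp":[-0.05,0,-0.18],"rotation":[0,0,0],"fingers":-1},{"dp":[-0.09,0,-0.18],"rotation":[0,0,0],"fingers":-1},{"dp":[-0.13,0,-0.18],"rotation":[0,0,0],"fingers":-1},{"dp":[-0.17,0,-0.18],"rotation":[0,0,0],"fingers":-1},{"dp":[-0.2,0,-0.18],"rotation":[0,0,0],"fingers":-1},{"dp":[-0.22,0,-0.18],"rotation":[0,0,0],"fingers":-1},{"dp":[-0.23,0,-0.18],"rotation":[0,0,0],"fingers":-1},{"dp":[-0.23,0,-0.18],"rotation":[0,0,0],"fingers":-1},{"dp":[-0.23,0,-0.18],"rotation":[0,0,0],"fingers":-1}]'
python3 - <<'E'
from h import *
s,t=look("z",1)
crop(s,195,260,310,375,4,"zr.png");crop(t,110,190,205,275,6,"zrt.png")
E
```

```text
clock: 43.85
position: [0.4153, -0.0283, 0.3048]
ee_rot: [3.136, 0.192, 0.002]
force: [-0.0, 0.1, 0.6]
width: 1.002
mean F,T [-0.189 -0.339 -0.761 -0.042  0.052 -0.062] std [0. 0. 0.]
t43.95 p [ 0.4152 -0.0284  0.3045] yaw 7.00 z [ 0. -0. -1.] F [-0.19 -0.34 -0.76] T [-0.042  0.052 -0.062] w 1.000 q [-0.45  0.    0.4   1.94  0.    1.2   0.07]
```

View pics/z_raws.png

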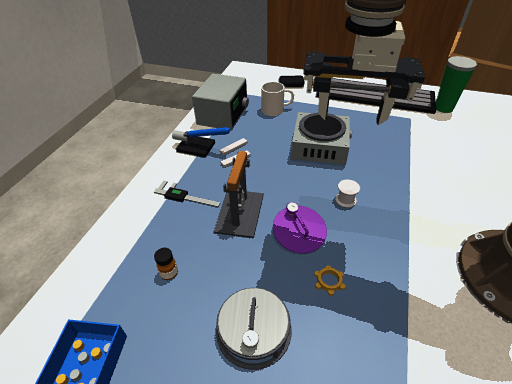

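View pics/z_rawt.png

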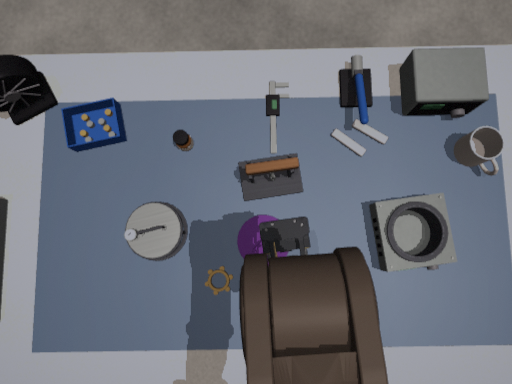

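View pics/zr.png

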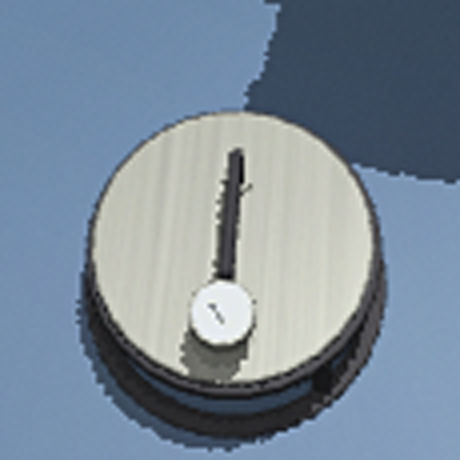

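View pics/zrt.png

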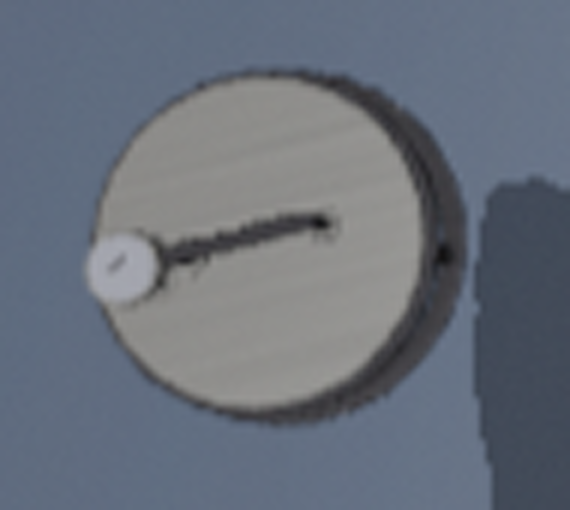

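Run:
```python
from h import *
print("dial",tri((110+121/6-.45,190+265/6-.45),(195+222/4-.4,260+313/4-.4)))
def fit(P):
    P=np.array(P);A=np.c_[2*P,np.ones(len(P))];x=np.linalg.lstsq(A,(P**2).sum(1),rcond=None)[0];r=np.sqrt(x[2]+x[0]**2+x[1]**2)
    return x[:2],r,np.round(1e3*(np.hypot(*(P-x[:2]).T)-r),1)
print(fit([plane("side",(195+a/4-.4,260+b/4-.4),.047)[:2] for a,b in[(90,240),(105,190),(150,138),(235,110),(320,140),(365,200),(372,260),(340,330),(290,372),(220,388),(150,360),(105,300)]]))
for n in("side","top"):
    a=cv2.imread(f"pics/{n}0.png");b=cv2.imread(f"pics/z_raw{n[0]}.png")
    for nm,P in dict(spool=(.42,-.14),) .items(): pass
s0,s1=cv2.imread("pics/side0.png"),cv2.imread("pics/z_raws.png")
for nm,(x0,y0,x1,y1) in dict(spool=(330,175,365,212),casting=(310,260,350,297),flux=(150,243,185,283),caliper=(150,178,222,210),ingots=(215,135,252,168),stand=(208,148,268,240),purple=(268,200,330,255)).items():
    m=cv2.matchTemplate(s1[y0-6:y1+6,x0-6:x1+6],s0[y0:y1,x0:x1],cv2.TM_CCOEFF_NORMED);_,v,_,l=cv2.minMaxLoc(m);print(nm,(l[0]-6,l[1]-6),round(v,2))
```

```text
dial (array([0.50415173, 0.32679929, 0.07373173]), np.float64(0.000881280770429113))
(array([0.51475899, 0.28184308]), np.float64(0.06522938962568751), array([ 0.4, -0.1, -0. ,  0.8, -0.1, -0.1, -0.3, -1.1,  0.3,  1.8,  0. ,
       -1.8]))
spool (0, 0) 0.99
casting (0, 0) 0.79
flux (0, 0) 1.0
caliper (0, 0) 1.0
ingots (0, 0) 0.99
stand (0, 0) 0.99
purple (0, 0) 0.65
```

The dial top is at z = 0.0737 (0.073 expected when home). The lid centre is (.5148,.2818) and nothing else has moved, so I'm handing in.

```bash
python3 -c "
from cell import arm
print(arm.sign_off())"
```

```text
the job is handed in; nothing more can be done
None
```

The lid is off the pot and seated in the cooling ring, and the lifter is back in its stand. I handed the job in at about 44 s of the 72 s allowed; no verdict was reported.

**What I did:** I took the lifter by its handle, hooked the grey lid and raised it a few millimetres. The dial side stayed behind, so I shifted the hook +3 mm, then −1.5 mm, then +1 mm towards the dial until it came up level. I then carried it to the ring, set it down and hung the lifter back.

**Last checks:**
- **Lid:** the dial top is at z = 73.7 mm (73 expected when home). The lid centre is at (0.515, 0.282) against the ring at (0.514, 0.281). When the lid was set down, the load on the hook fell back to the lifter's own weight.
- **Lifter:** the stand and lifter look the same as at the start (image match 0.99).
- **Other items:** spool, casting, jar, caliper, bars and the purple lid show no shift in the side view. The casting and purple-lid matches were weak (0.79 and 0.65), which I put down to the arm's shadow.

**Disagreements:** two tilt readings during balancing differed by about 1°, and I settled between them. I also pressed the handle into its cradles with about 6 N just before letting go.

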